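# Tip the soaps out of the mould and pack them in the round tin

### The arm

A 6-joint arm with a two-finger parallel gripper is mounted at the origin on the work surface. World frame = base frame: x ahead of the robot, y to its left, z up, the work surface at z = 0. Lengths are in m, angles in rad, forces in N, time in s.
With the tool pointing down it reaches from about 0.325 to 0.775 m from the base axis. Payload 5.5 kg.
Tool frame: the origin (TCP) lies between the finger pads; the fingertips stand 8 mm ahead of it and the grasp point (between the pads) lies 11 mm behind it; z points along the fingers, y is the line along which they close (so a half turn about z gives the same grasp; the last joint's range is limited). The gripper opens to 85 mm and grips with 20 to 120 N. Pads are 22 mm wide; open, the fingers measure 114 mm over their backs; the gripper's body (76 mm by 85 mm) begins 54 mm behind the grasp point. The pads swing forward as they close: fully open they stand 13 mm farther back than shut.
Start: joints at [-1.395, 0.091, 1.231, -0, 1.82, -0.057], TCP at [0.138, -0.584, 0.239] pointing down, gripper open.
Joint ranges: [-2.87, 2.87], [-0.86, 2.18], [0.17, 2.46], [-1.51, 4.65], [0.06, 2.69], [-2.65, 2.65]. Speed limits (rad/s): [2.57, 2.57, 3.01, 3.14, 3.14, 3.14].

### API

Orientations are given as a unit quaternion [x, y, z, w].
In Python, from rig import r gives the robot as it stands.
- The arm moves only by the shell command python3 -m pendant 'ROWS'. ROWS is text: rows parted by semicolons, each of 7 numbers parted by spaces: the opening, from 0 (shut) to 1 (fully open), then the shift along the tool's x, y, z in mm, then the turn, a rotation vector about the tool's x, y, z in degrees. A call has exactly 5 rows; each row is the pose to reach, as a shift and turn from the pose commanded when the call began, along the tool's axes at that moment; what a row does not reach only later rows make up. A row lasts 1/8 s, in which the tool goes at most 62.5 mm and 10.7 degrees, less where a joint would pass 70% of its speed; a pose out of reach is approached as far as the arm can. A call with a gripper value outside its range is refused whole. The fingers move at their own pace and stop on an object; the grip force is fixed at half the most. Time passes only in rows, so rows that repeat a pose let the fingers close, or fill a call up. It gives the time, the measured TCP pose, the force, the opening and the grip force at its end, in the units of the state.
- r.read_state(): the state, without advancing time (a new reading comes with each control period).
- r.read_camera(name): name is "scene" or "side" or "wrist"; returns a dict with "img" (420x560x3 uint8, red, green, blue), "fx", "fy", "cx", "cy" (pixels), "eye" and "orientation" of the camera in the world; the wrist camera has in their place "mount" (4x4, takes a point from camera to tool coordinates, whose origin is the TCP and whose axes are the flange's). Camera axes: x right, y down, z forward; pixel columns grow to the right and rows downward; lengths in m; the calibration is good to about 2 mm. A picture is of the moment at which its call begins: read the wrist's pose just before it. There is no depth.
- r.hand_in(): hands the job in; it is judged then, once.
The state is a dict: "time_s": time; "q": joint angles; "joint_velocities": joint speeds; "joint_efforts": joint torques, N m; "ee_pos": TCP position; "orientation": TCP orientation; "force": force on the tool from outside, world axes, zero at the start; "moment": the same for the moment, N m; "finger_gap": finger opening in m; "finger_force": force on a finger pad.
Only numpy, scipy, OpenCV 4.12 (cv2) and the standard library are available. Lean on these libraries where they do the work, as an engineer would, in place of code of your own. Each camera call takes 0.05 s, during which the arm holds its last target. There are 200 camera calls.

### The job

Empty the tip-out mould: press each soap down at its thumb end so that the other end tips up, take it out, and pack it in the round tin. At the end all the soaps there are must lie flat on the tin's floor in a single layer, one soap in the middle and all the others around it, with the tin standing flat on the counter, and the emptied mould's floor plates pressed down level again for the next batch. Do not knock the bowl, the soap pump or the egg cup about.

Things in the scene. Friction and masses are not known exactly. Their poses are not given: they have to be found in the camera images.
- mould: Fixed brown wooden tip-out soap mould, 210 (x) x 278 (y) x 38 mm high; origin at the centre of its underside, z up. Two rows (x = -41, +41 mm) of three eight-sided cavities (y = 92, 0, -92 mm), 70 mm wide in y and 14 mm deep to a pivoted steel floor plate, so a soap lies flush with the top face and cannot be gripped until tipped. A 5 mm lip keeps it on the tipped plate.
- soap_1: Lavender soap puck, flat disc 64 mm across, 14 mm thick, 50 g; origin at its centre, z its axis. Starts flush in cavity 1, centre (-41, 92) mm in the mould's frame; in some starts absent (None). Fully tipped, its +x end stands 20 mm proud of the mould's top, its rim at the middle 4 mm: grip it across, along mould y, from above, about 6 mm +x of its centre.
- floor_1 (a joint): Tilt of cavity 1's floor plate: 0 level, 0.7 rad fully tipped, -x end down; stiff, stays where left. Pivot 11 mm -x of the cavity centre, 24 mm above the counter. Cavity reaches 54 mm from its centre to -x (thumb end), 35 to +x. To tip, push a closed fingertip 10 mm down (5 to 15 N) on the soap's edge, its middle at (-79, 92) mm in the mould's frame; to level the empty plate, push it down (1 to 5 N) at (-27, 92).
- soap_2: Lavender soap puck, flat disc 64 mm across, 14 mm thick, 50 g; origin at its centre, z its axis. Starts flush in cavity 2, centre (-41, 0) mm in the mould's frame; in some starts absent (None). Fully tipped, its +x end stands 20 mm proud of the mould's top, its rim at the middle 4 mm: grip it across, along mould y, from above, about 6 mm +x of its centre.
- floor_2 (a joint): Tilt of cavity 2's floor plate: 0 level, 0.7 rad fully tipped, -x end down; stiff, stays where left. Pivot 11 mm -x of the cavity centre, 24 mm above the counter. Cavity reaches 54 mm from its centre to -x (thumb end), 35 to +x. To tip, push a closed fingertip 10 mm down (5 to 15 N) on the soap's edge, its middle at (-79, 0) mm in the mould's frame; to level the empty plate, push it down (1 to 5 N) at (-27, 0).
- soap_3: Lavender soap puck, flat disc 64 mm across, 14 mm thick, 50 g; origin at its centre, z its axis. Starts flush in cavity 3, centre (-41, -92) mm in the mould's frame; in some starts absent (None). Fully tipped, its +x end stands 20 mm proud of the mould's top, its rim at the middle 4 mm: grip it across, along mould y, from above, about 6 mm +x of its centre.
- floor_3 (a joint): Tilt of cavity 3's floor plate: 0 level, 0.7 rad fully tipped, -x end down; stiff, stays where left. Pivot 11 mm -x of the cavity centre, 24 mm above the counter. Cavity reaches 54 mm from its centre to -x (thumb end), 35 to +x. To tip, push a closed fingertip 10 mm down (5 to 15 N) on the soap's edge, its middle at (-79, -92) mm in the mould's frame; to level the empty plate, push it down (1 to 5 N) at (-27, -92).
- soap_4: Lavender soap puck, flat disc 64 mm across, 14 mm thick, 50 g; origin at its centre, z its axis. Starts flush in cavity 4, centre (41, 92) mm in the mould's frame; in some starts absent (None). Fully tipped, its -x end stands 20 mm proud of the mould's top, its rim at the middle 4 mm: grip it across, along mould y, from above, about 6 mm -x of its centre.
- floor_4 (a joint): Tilt of cavity 4's floor plate: 0 level, 0.7 rad fully tipped, +x end down; stiff, stays where left. Pivot 11 mm +x of the cavity centre, 24 mm above the counter. Cavity reaches 54 mm from its centre to +x (thumb end), 35 to -x. To tip, push a closed fingertip 10 mm down (5 to 15 N) on the soap's edge, its middle at (79, 92) mm in the mould's frame; to level the empty plate, push it down (1 to 5 N) at (27, 92).
- soap_5: Lavender soap puck, flat disc 64 mm across, 14 mm thick, 50 g; origin at its centre, z its axis. Starts flush in cavity 5, centre (41, 0) mm in the mould's frame; in some starts absent (None). Fully tipped, its -x end stands 20 mm proud of the mould's top, its rim at the middle 4 mm: grip it across, along mould y, from above, about 6 mm -x of its centre.
- floor_5 (a joint): Tilt of cavity 5's floor plate: 0 level, 0.7 rad fully tipped, +x end down; stiff, stays where left. Pivot 11 mm +x of the cavity centre, 24 mm above the counter. Cavity reaches 54 mm from its centre to +x (thumb end), 35 to -x. To tip, push a closed fingertip 10 mm down (5 to 15 N) on the soap's edge, its middle at (79, 0) mm in the mould's frame; to level the empty plate, push it down (1 to 5 N) at (27, 0).
- soap_6: Lavender soap puck, flat disc 64 mm across, 14 mm thick, 50 g; origin at its centre, z its axis. Starts flush in cavity 6, centre (41, -92) mm in the mould's frame; in some starts absent (None). Fully tipped, its -x end stands 20 mm proud of the mould's top, its rim at the middle 4 mm: grip it across, along mould y, from above, about 6 mm -x of its centre.
- floor_6 (a joint): Tilt of cavity 6's floor plate: 0 level, 0.7 rad fully tipped, +x end down; stiff, stays where left. Pivot 11 mm +x of the cavity centre, 24 mm above the counter. Cavity reaches 54 mm from its centre to +x (thumb end), 35 to -x. To tip, push a closed fingertip 10 mm down (5 to 15 N) on the soap's edge, its middle at (79, -92) mm in the mould's frame; to level the empty plate, push it down (1 to 5 N) at (27, -92).
- soap_mid: The same kind of puck (64 x 14 mm, origin at its centre), already lying flat in the middle of the tin at the start.
- soap_edge: The same kind of puck (64 x 14 mm, origin at its centre), already lying flat in the tin at the start, beside the middle one and close to the wall.
- tin: Loose round open steel tin, 0.7 kg, inner radius 108 mm (a 12-sided wall), outer 112 mm, 40 mm high, floor 3 mm thick; origin at the centre of its underside, z up. It holds just seven pucks in one flat layer: one in the middle and six around it, centres about 70 mm from the tin's centre, 60 degrees apart.
- bowl: Bystander: blue ceramic bowl, 150 mm across, 65 mm high; origin at the centre of its underside.
- pump: Bystander: chrome hand soap pump, 64 mm across, 160 mm high; origin at the centre of its underside.
- eggcup: Bystander: glass egg cup, 50 mm across, 65 mm high; origin at the centre of its underside.
Not all that is in view belongs to the job. What is shaped like the soap_2 but red is not meant. What is shaped like the soap_5 but orange is not meant.

How it is judged:
At the end, for the whole second after the job is handed in: Every soap present lies flat (0.1 rad) on the tin's floor (centre 7 to 12.5 mm above the tin's underside), soap_mid within 25 mm of the tin's centre, the others 45 to 80 mm from it; the tin stands flat; all at rest; every floor plate below 0.12 rad (horizontal distance between soap_1 and tin between 0.045 and 0.08 m and z of soap_1 in the frame of tin between 0.007 and 0.0125 m and (angle between soap_1's own z axis and vertical below 0.1 rad or angle between soap_1's own z axis and vertical above 3.04 rad) and linear speed of each of soap_1, soap_2, soap_3, soap_4, soap_5, soap_6, soap_mid, soap_edge, tin below 0.02 m/s and horizontal distance between soap_2 and tin between 0.045 and 0.08 m and z of soap_2 in the frame of tin between 0.007 and 0.0125 m and (angle between soap_2's own z axis and vertical below 0.1 rad or angle between soap_2's own z axis and vertical above 3.04 rad) and horizontal distance between soap_3 and tin between 0.045 and 0.08 m and z of soap_3 in the frame of tin between 0.007 and 0.0125 m and (angle between soap_3's own z axis and vertical below 0.1 rad or angle between soap_3's own z axis and vertical above 3.04 rad) and horizontal distance between soap_4 and tin between 0.045 and 0.08 m and z of soap_4 in the frame of tin between 0.007 and 0.0125 m and (angle between soap_4's own z axis and vertical below 0.1 rad or angle between soap_4's own z axis and vertical above 3.04 rad) and horizontal distance between soap_5 and tin between 0.045 and 0.08 m and z of soap_5 in the frame of tin between 0.007 and 0.0125 m and (angle between soap_5's own z axis and vertical below 0.1 rad or angle between soap_5's own z axis and vertical above 3.04 rad) and horizontal distance between soap_6 and tin between 0.045 and 0.08 m and z of soap_6 in the frame of tin between 0.007 and 0.0125 m and (angle between soap_6's own z axis and vertical below 0.1 rad or angle between soap_6's own z axis and vertical above 3.04 rad) and horizontal distance between each of soap_mid, soap_edge and tin below 0.08 m and z of soap_mid in the frame of tin between 0.007 and 0.0125 m and (angle between soap_mid's own z axis and vertical below 0.1 rad or angle between soap_mid's own z axis and vertical above 3.04 rad) and z of soap_edge in the frame of tin between 0.007 and 0.0125 m and (angle between soap_edge's own z axis and vertical below 0.1 rad or angle between soap_edge's own z axis and vertical above 3.04 rad) and horizontal distance between soap_edge and tin above 0.045 m and horizontal distance between soap_mid and tin below 0.025 m and height (world z) of tin below 0.006 m and angle between tin's own z axis and vertical below 0.05 rad and value of joint each of floor_1, floor_2, floor_3, floor_4, floor_5, floor_6 below 0.12 rad); the robot touches nothing.
It fails at once if the bowl is moved more than 5 cm or tipped over (distance of bowl from where it was at the start of the episode above 0.05 m or angle between bowl's own z axis and vertical above 0.6 rad).
It fails at once if the pump is moved more than 5 cm or tipped over (distance of pump from where it was at the start of the episode above 0.05 m or angle between pump's own z axis and vertical above 0.6 rad).
It fails at once if the eggcup is moved more than 5 cm or tipped over (distance of eggcup from where it was at the start of the episode above 0.05 m or angle between eggcup's own z axis and vertical above 0.6 rad).
Of soap_1, soap_2, soap_3, soap_4, soap_5, soap_6 only 4 to 5 are there at a start; the rules pass over those that are not, and their reading is None.
At some moment in a run one of tin may be knocked a few centimetres aside while the robot is not near it.
Once in a run the grip may slacken for a moment while it holds something.
It also fails if it takes over 210 s, if anything falls off the work surface, if the arm or the gripper's body presses on something with over 40 N, if the wrist force passes 120 N, or if a joint passes its speed limit or range.

## Working session

There is one attempt and no reset: what is moved stays moved. The work goes in short steps, Python scripts to look and compute and a shell command to move; the robot and the scene stay as the last step left them, time stands still between calls to the robot, and variables do not carry over. Pictures are saved under pics/ and viewed, at most 14 in all, crops included, and the job is handed in when it is done.

```bash
ls; mkdir -p pics
python3 - <<'E'
from rig import r
import cv2,numpy as np
s=r.read_state(); print({k:np.round(v,3).tolist() for k,v in s.items()})
ims=[]
for n in("scene","side"):
    c=r.read_camera(n); print(n,{k:np.round(v,4).tolist() for k,v in c.items() if k!="img"})
    cv2.imwrite(f"pics/{n}0.png",c["img"][:,:,::-1])
c=r.read_camera("wrist"); print({k:np.round(v,4).tolist() for k,v in c.items() if k!="img"})
cv2.imwrite("pics/wrist0.png",c["img"][:,:,::-1])
E
```

```text
pics
{'time_s': 0.0, 'q': [-1.395, 0.092, 1.232, -0.0, 1.82, -0.057], 'joint_velocities': [0.0, 0.0, -0.002, 0.002, -0.001, 0.0], 'joint_efforts': [-0.002, -45.873, -41.802, -0.0, 0.012, -0.0], 'ee_pos': [0.138, -0.584, 0.238], 'orientation': [0.993, 0.116, -0.0, -0.001], 'force': [0.57, -0.497, -1.039], 'moment': [0.015, 0.011, -0.027], 'finger_force': 0.0, 'finger_gap': 0.085}
scene {'fx': 471.8781, 'fy': 471.8781, 'cx': 269.1979, 'cy': 207.658, 'eye': [1.3171, -0.7782, 0.9653], 'orientation': [0.8439, 0.3336, -0.166, -0.3861]}
side {'fx': 532.3546, 'fy': 532.3546, 'cx': 280.8038, 'cy': 214.4526, 'eye': [0.0705, 1.0418, 1.0234], 'orientation': [-0.1977, 0.8852, -0.4121, 0.0865]}
{'fx': 308.7482, 'fy': 308.7482, 'cx': 281.1636, 'cy': 215.7671, 'mount': [[0.0003, -0.9575, -0.2883, 0.073], [1.0, 0.0001, 0.0007, -0.0012], [-0.0007, -0.2883, 0.9575, -0.1345], [0.0, 0.0, 0.0, 1.0]]}
```

View pics/scene0.png

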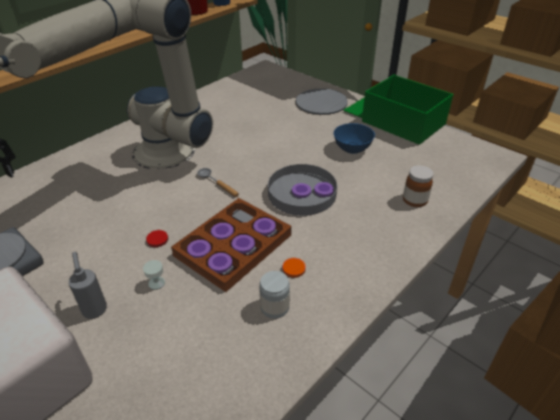

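View pics/side0.png

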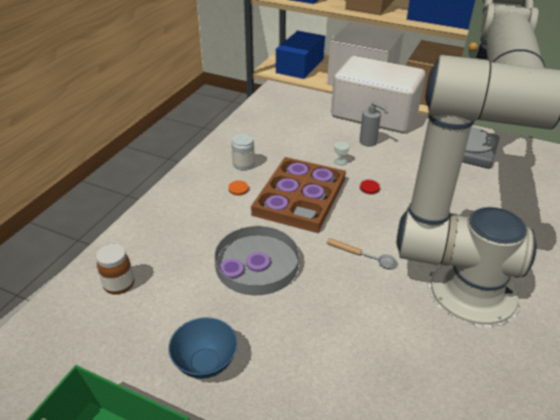

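```bash
cat > h.py <<'E'
from rig import r
import cv2,numpy as np
from scipy.spatial.transform import Rotation as R
def cam(n):
    s=r.read_state(); c=r.read_camera(n)
    if n=="wrist":
        T=np.eye(4);T[:3,:3]=R.from_quat(s["orientation"]).as_matrix();T[:3,3]=s["ee_pos"];T=T@np.array(c["mount"])
    else:
        T=np.eye(4);T[:3,:3]=R.from_quat(c["orientation"]).as_matrix();T[:3,3]=c["eye"]
    c["T"]=T; return c
def ray(c,uv):
    uv=np.atleast_2d(uv).astype(float)
    d=np.c_[(uv[:,0]-c["cx"])/c["fx"],(uv[:,1]-c["cy"])/c["fy"],np.ones(len(uv))]@c["T"][:3,:3].T
    return c["T"][:3,3],d
def plane(c,uv,z):
    o,d=ray(c,uv); return o+d*((z-o[2])/d[:,2])[:,None]
def tri(c1,u1,c2,u2):
    A=np.zeros((3,3));b=np.zeros(3);L=[]
    for c,u in((c1,u1),(c2,u2)):
        o,d=ray(c,u);d=d[0]/np.linalg.norm(d[0]);P=np.eye(3)-np.outer(d,d);A+=P;b+=P@o;L.append((P,o))
    x=np.linalg.solve(A,b); return x,[float(np.linalg.norm(P@(x-o))) for P,o in L]
def proj(c,X):
    p=(np.atleast_2d(X)-c["T"][:3,3])@c["T"][:3,:3]
    return np.c_[p[:,0]/p[:,2]*c["fx"]+c["cx"],p[:,1]/p[:,2]*c["fy"]+c["cy"]]
def mask(img,lo,hi):
    return cv2.inRange(cv2.cvtColor(img,cv2.COLOR_RGB2HSV),np.array(lo),np.array(hi))
PURP=((120,60,40),(165,255,255)); BROWN=((2,120,40),(16,255,200))
def blobs(m,amin=20):
    out=[]
    for q in cv2.findContours(m,cv2.RETR_EXTERNAL,cv2.CHAIN_APPROX_NONE)[0]:
        a=cv2.contourArea(q)
        if a>=amin: out.append((a,q))
    return sorted(out,key=lambda t:-t[0])
E
python3 - <<'E'
from h import *
for n in("scene","side"):
    c=cam(n)
    for a,q in blobs(mask(c["img"],*PURP)):
        (x,y),_,_=cv2.fitEllipse(q); print(n,"purp",a,round(x,1),round(y,1),np.round(plane(c,(x,y),.038)[0],3),np.round(plane(c,(x,y),.017)[0],3))
    for a,q in blobs(mask(c["img"],*BROWN),800)[:3]:
        p=cv2.minAreaRect(q); ap=cv2.approxPolyDP(cv2.convexHull(q),6,True)[:,0]
        print(n,"brown",a,ap.tolist(),np.round(plane(c,ap,.038)[:,:2],3).tolist())
E
```

```text
scene purp 363.0 219.9 261.8 [ 0.603 -0.254  0.038] [ 0.587 -0.242  0.017]
scene purp 321.5 242.9 243.0 [ 0.597 -0.163  0.038] [ 0.581 -0.149  0.017]
scene purp 314.5 198.5 247.6 [ 0.519 -0.259  0.038] [ 0.501 -0.247  0.017]
scene purp 287.0 264.4 225.6 [ 0.591 -0.071  0.038] [ 0.575 -0.055  0.017]
scene purp 282.0 221.8 230.0 [ 0.513 -0.167  0.038] [ 0.495 -0.153  0.017]
scene purp 213.5 323.5 188.9 [0.61  0.18  0.038] [0.594 0.201 0.017]
scene purp 201.0 300.9 189.8 [0.56  0.128 0.038] [0.543 0.148 0.017]
scene brown 6848.0 [[412, 57], [438, 40], [492, 54], [557, 88], [547, 114], [523, 139], [451, 113], [409, 76]] [[0.282, 1.263], [0.269, 1.536], [0.55, 1.54], [0.905, 1.373], [0.955, 1.122], [0.957, 0.884], [0.677, 0.888], [0.381, 1.071]]
scene brown 6307.0 [[540, 419], [485, 377], [511, 326], [559, 273], [559, 419]] [[1.383, -0.109], [1.266, -0.096], [1.253, 0.067], [1.276, 0.31], [1.41, -0.084]]
scene brown 5706.0 [[240, 199], [289, 225], [289, 234], [225, 290], [172, 247]] [[0.45, -0.034], [0.643, -0.021], [0.668, -0.049], [0.686, -0.31], [0.463, -0.307]]
side purp 310.5 231.8 267.9 [0.577 0.226 0.038] [0.588 0.209 0.017]
side purp 309.5 257.7 261.4 [0.528 0.177 0.038] [0.537 0.159 0.017]
side purp 233.0 276.7 202.0 [ 0.588 -0.067  0.038] [ 0.599 -0.09   0.017]
side purp 221.0 312.8 190.8 [ 0.513 -0.163  0.038] [ 0.522 -0.189  0.017]
side purp 210.5 287.7 184.5 [ 0.594 -0.159  0.038] [ 0.605 -0.184  0.017]
side purp 198.5 322.1 174.3 [ 0.518 -0.255  0.038] [ 0.528 -0.282  0.017]
side purp 181.0 297.8 168.5 [ 0.6   -0.25   0.038] [ 0.611 -0.278  0.017]
side brown 4287.0 [[285, 158], [344, 171], [318, 231], [252, 213]] [[0.662, -0.286], [0.462, -0.301], [0.43, -0.0], [0.631, 0.01]]
side brown 3386.0 [[245, 82], [245, 92], [0, 243], [3, 222], [202, 72]] [[1.035, -0.713], [0.995, -0.637], [1.181, 0.412], [1.241, 0.345], [1.24, -0.715]]
```

```bash
cat >> h.py <<'E'
def to(x,y,z,yaw,tilt=0):
    "print shift mm / rotvec deg in tool axes from present pose to tool-down pose with yaw, then tilted about tool y by tilt deg"
    s=r.read_state(); R0=R.from_quat(s["orientation"]); 
    R1=R.from_euler("z",yaw,degrees=True)*R.from_euler("x",180,degrees=True)*R.from_euler("y",tilt,degrees=True)
    d=R0.inv().apply(np.array([x,y,z])-s["ee_pos"])*1000; w=(R0.inv()*R1).as_rotvec(degrees=True)
    print("shift",np.round(d,1),"turn",np.round(w,1))
MC=np.array([.5543,-.163]);MY=3.75
def mw(p): 
    a=np.radians(MY); return MC+np.array([[np.cos(a),-np.sin(a)],[np.sin(a),np.cos(a)]])@(np.array(p)/1000)
E
python3 - <<'E'
from h import *
c=cam("scene")
for n,u in dict(egg=(155,286),pump=(92,312),bowl=(353,150),red=(157,238),orange=(293,267),jar=(275,305),spoon=(228,186),tin=(302,192)).items(): print(n,np.round(plane(c,u,0)[0],3))
to(.55,-.10,.35,3.75)
to(.138,-.584,.35,13.3)
E
```

```text
egg [ 0.512 -0.409  0.   ]
pump [ 0.464 -0.569  0.   ]
bowl [0.516 0.472 0.   ]
red [ 0.364 -0.295  0.   ]
orange [ 0.737 -0.109  0.   ]
jar [ 0.79  -0.238  0.   ]
spoon [0.334 0.017 0.   ]
tin [0.539 0.159 0.   ]
shift [ 512.1 -375.8 -110.8] turn [-0.   0.   9.6]
shift [-4.000e-01  1.000e-01 -1.111e+02] turn [-0. -0.  0.]
```

```bash
python3 -m pendant '1 0 0 -55 0 0 5; 1 60 -40 -111 0 0 9.6; 1 120 -80 -111 0 0 9.6; 1 170 -120 -111 0 0 9.6; 1 220 -160 -111 0 0 9.6'
python3 - <<'E'
from h import *
to(.55,-.10,.35,3.75)
E
```

```text
time_s: 0.92
ee_pos: [0.2938, -0.4044, 0.3499]
orientation: [0.999, 0.032, 0.0, 0.0]
force: [0.6, 0.5, -0.6]
finger_gap: 0.0854
finger_force: 0.0
shift [ 2.754e+02 -2.872e+02 -2.000e-01] turn [ 0. -0. -0.]
```

```bash
python3 -m pendant '1 43 -45 0 0 0 0; 1 86 -90 0 0 0 0; 1 130 -135 0 0 0 0; 1 172 -180 0 0 0 0; 1 215 -223 0 0 0 0';python3 -m pendant '1 38 -39 0 0 0 0; 1 38 -39 0 0 0 0; 1 38 -39 0 0 0 0; 1 38 -39 0 0 0 0; 1 38 -39 0 0 0 0'
python3 - <<'E'
from h import *
c=cam("wrist");cv2.imwrite("pics/w1.png",c["img"][:,:,::-1]);np.save("T1.npy",c["T"])
for a,q in blobs(mask(c["img"],*PURP)):
    (x,y),ax,_=cv2.fitEllipse(q); print("purp",a,round(x,1),round(y,1),np.round(ax,1),np.round(plane(c,(x,y),.038)[0],4),np.round(plane(c,(x,y),.017)[0],4))
E
```

```text
time_s: 1.55
ee_pos: [0.4937, -0.1675, 0.3497]
orientation: [0.999, 0.033, 0.0, 0.0]
force: [0.4, -0.8, 0.4]
finger_gap: 0.0854
finger_force: 0.0
time_s: 2.17
ee_pos: [0.5276, -0.129, 0.3499]
orientation: [0.999, 0.032, 0.0, 0.0]
force: [-0.6, -0.3, -0.3]
finger_gap: 0.0852
finger_force: 0.0
purp 1696.5 372.7 128.4 [44.8 48.4] [ 0.6012 -0.2513  0.038 ] [ 0.6012 -0.2573  0.017 ]
purp 1668.5 307.4 128.5 [45.5 46.8] [ 0.5953 -0.1606  0.038 ] [ 0.5951 -0.1623  0.017 ]
purp 1468.5 367.9 185.2 [42.3 44.3] [ 0.5211 -0.2563  0.038 ] [ 0.5174 -0.2625  0.017 ]
purp 1449.5 306.0 185.2 [42.3 43.8] [ 0.5154 -0.1656  0.038 ] [ 0.5114 -0.1676  0.017 ]
purp 1412.0 243.2 129.9 [40.9 46.7] [ 0.5877 -0.0715  0.038 ] [ 0.5871 -0.0691  0.017 ]
purp 1257.0 53.6 114.7 [38.5 47.8] [0.5913 0.1889 0.038 ] [0.5909 0.2036 0.017 ]
purp 1218.0 94.5 152.8 [36.9 44.9] [0.5428 0.1385 0.038 ] [0.5401 0.1508 0.017 ]
```

View pics/w1.png

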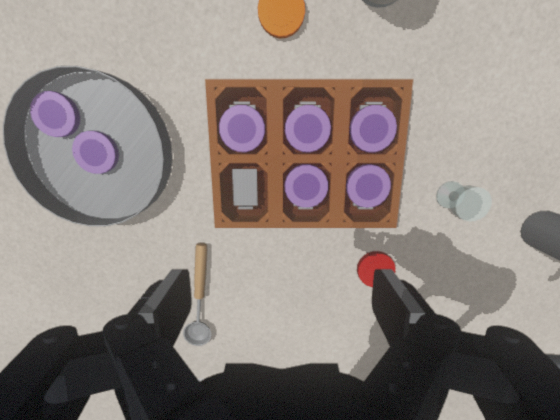

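```bash
sed -i 's/^MC=.*/MC=np.array([.555,-.163]);MY=4.0/' h.py
python3 - <<'E'
from h import *
p=[mw(q) for q in((79,92),(79,0),(79,-92),(-79,-92),(-79,0))]
print(np.round(p,4).tolist())
to(*p[0],.062,4)
E
python3 -m pendant '0 0 0 0 0 0 0; 0 0 0 0 0 0 0; 0 0 0 0 0 0 0; 0 0 0 0 0 0 0; 0 0 0 0 0 0 0'
```

```text
[[0.6274, -0.0657], [0.6338, -0.1575], [0.6402, -0.2493], [0.4826, -0.2603], [0.4762, -0.1685]]
shift [103.3 -56.8 287.8] turn [ 0.  -0.  -0.4]
time_s: 2.85
ee_pos: [0.5282, -0.128, 0.3494]
orientation: [0.999, 0.033, -0.0, -0.0]
force: [0.3, 0.3, -1.8]
finger_gap: -0.0001
finger_force: 0.0
```

```bash
python3 -m pendant '0 30 -16 50 0 0 0; 0 60 -32 100 0 0 0; 0 90 -48 150 0 0 0; 0 103 -57 200 0 0 0; 0 103 -57 240 0 0 0';python3 -m pendant '0 0 0 40 0 0 0; 0 0 0 40 0 0 0; 0 0 0 44 0 0 0; 0 0 0 44 0 0 0; 0 0 0 44 0 0 0'
python3 - <<'E'
from h import *
to(*mw((79,92)),.036,4)
E
```

```text
time_s: 3.48
ee_pos: [0.6271, -0.0632, 0.1062]
orientation: [0.999, 0.033, -0.001, -0.0]
force: [-0.2, -1.1, 0.5]
finger_gap: -0.0001
finger_force: 0.0
time_s: 4.1
ee_pos: [0.6281, -0.0646, 0.0674]
orientation: [0.999, 0.033, 0.001, 0.0]
force: [0.6, -0.7, 0.1]
finger_gap: -0.0001
finger_force: 0.0
shift [-0.9  1.  31.4] turn [ 0.  -0.2 -0.3]
```

```bash
python3 -m pendant '0 -1 1 16 0 0 0; 0 -1 1 22 0 0 0; 0 -1 1 26 0 0 0; 0 -1 1 29 0 0 0; 0 -1 1 31 0 0 0';python3 -m pendant '0 0 0 1 0 0 0; 0 0 0 1 0 0 0; 0 0 0 1 0 0 0; 0 0 0 1 0 0 0; 0 0 0 1 0 0 0'
python3 - <<'E'
from h import *
c=cam("scene");cv2.imwrite("pics/s2.png",cv2.resize(c["img"][150:320,120:340,::-1],None,fx=3,fy=3))
E
```

```text
time_s: 4.72
ee_pos: [0.6284, -0.0654, 0.0358]
orientation: [0.999, 0.033, 0.003, 0.0]
force: [7.6, 1.1, 3.0]
finger_gap: 0.0003
finger_force: 3.3
time_s: 5.35
ee_pos: [0.6284, -0.0654, 0.0348]
orientation: [0.999, 0.033, 0.003, 0.0]
force: [7.0, 0.4, 2.0]
finger_gap: 0.0002
finger_force: 3.2
```

View pics/s2.png

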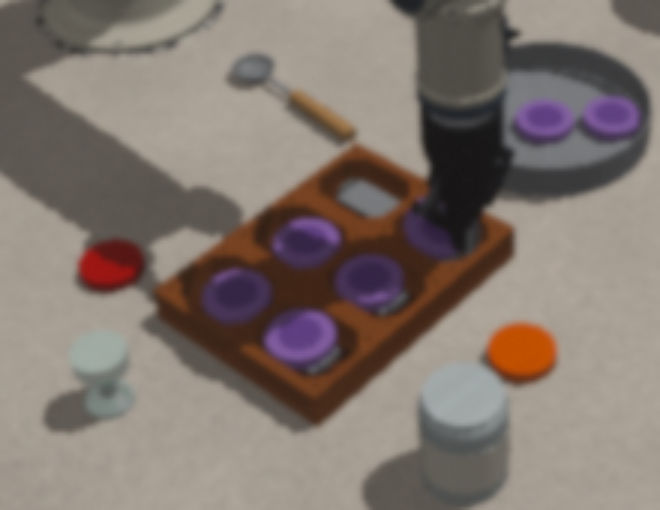

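```bash
python3 -m pendant '0 0 0 -33 0 0 0; 0 -1 50 -33 0 0 0; 0 -1 92 -33 0 0 0; 0 -1 92 -30 0 0 0; 0 -1 92 -11 0 0 0';python3 -m pendant '0 0 0 3 0 0 0; 0 0 0 6 0 0 0; 0 0 0 8 0 0 0; 0 0 0 11 0 0 0; 0 0 0 11 0 0 0';python3 -m pendant '0 0 0 -33 0 0 0; 0 0 50 -33 0 0 0; 0 0 92 -33 0 0 0; 0 0 92 -30 0 0 0; 0 0 92 -11 0 0 0';python3 -m pendant '0 0 0 3 0 0 0; 0 0 0 6 0 0 0; 0 0 0 8 0 0 0; 0 0 0 11 0 0 0; 0 0 0 11 0 0 0';python3 -m pendant '0 0 0 -40 0 0 0; 0 0 0 -68 0 0 0; 0 -60 0 -68 0 0 0; 0 -110 0 -68 0 0 0; 0 -158 0 -68 0 0 0'; python3 -m pendant '0 0 0 0 0 0 0; 0 0 0 10 0 0 0; 0 0 0 20 0 0 0; 0 0 0 30 0 0 0; 0 0 0 30 0 0 0';python3 - <<'E'
from h import *
to(*mw((-79,-92)),.035,4)
E
```

```text
time_s: 6.02
ee_pos: [0.6319, -0.1572, 0.0447]
orientation: [0.999, 0.032, 0.001, 0.0]
force: [9.1, 0.6, 7.0]
finger_gap: -0.0001
finger_force: 5.0
time_s: 6.65
ee_pos: [0.6335, -0.1561, 0.0342]
orientation: [0.999, 0.033, 0.003, 0.0]
force: [8.3, -0.7, 1.9]
finger_gap: 0.0001
finger_force: 3.6
time_s: 7.28
ee_pos: [0.6378, -0.2481, 0.0443]
orientation: [0.999, 0.033, 0.001, -0.0]
force: [8.4, 0.6, 5.1]
finger_gap: 0.0
finger_force: 3.6
time_s: 7.9
ee_pos: [0.6393, -0.2472, 0.034]
orientation: [0.999, 0.034, 0.002, -0.0]
force: [8.3, 2.7, 2.2]
finger_gap: -0.0001
finger_force: 3.6
time_s: 8.52
ee_pos: [0.4772, -0.2581, 0.0998]
orientation: [0.999, 0.033, -0.002, -0.001]
force: [0.3, -0.8, 0.2]
finger_gap: -0.0003
finger_force: 0.0
time_s: 9.15
ee_pos: [0.4793, -0.2588, 0.0696]
orientation: [0.999, 0.033, -0.001, -0.001]
force: [0.0, 0.2, -0.2]
finger_gap: -0.0001
finger_force: 0.0
shift [ 3.3  1.7 34.5] turn [-0.1  0.1 -0.2]
```

```bash
python3 -m pendant '0 3 1 20 0 0 0; 0 3 1 25 0 0 0; 0 3 1 29 0 0 0; 0 3 1 32 0 0 0; 0 3 1 35 0 0 0';python3 -m pendant '0 0 0 -33 0 0 0; 0 0 -50 -33 0 0 0; 0 0 -92 -33 0 0 0; 0 0 -92 -30 0 0 0; 0 0 -92 -11 0 0 0';python3 -m pendant '0 0 0 3 0 0 0; 0 0 0 6 0 0 0; 0 0 0 8 0 0 0; 0 0 0 11 0 0 0; 0 0 0 11 0 0 0';python3 -m pendant '0 0 0 -50 0 0 0; 0 0 0 -110 0 0 0; 0 60 0 -170 0 0 0; 0 100 0 -200 0 0 0; 0 100 0 -200 0 0 0'; python3 -m pendant '1 0 0 -50 0 0 0; 1 0 0 -50 0 0 0; 1 0 0 -50 0 0 0; 1 0 0 -50 0 0 0; 1 0 0 -50 0 0 0';python3 - <<'E'
from h import *
c=cam("wrist");cv2.imwrite("pics/w2.png",c["img"][:,:,::-1]);print(r.read_state()["ee_pos"])
for a,q in blobs(mask(c["img"],*PURP)):
    (x,y),ax,_=cv2.fitEllipse(q); print("purp",a,round(x,1),round(y,1),np.round(ax,1),np.round(plane(c,(x,y),.04)[0],4))
E
```

```text
time_s: 9.78
ee_pos: [0.4816, -0.2606, 0.0366]
orientation: [0.999, 0.032, -0.001, 0.0]
force: [-9.0, -1.1, 4.1]
finger_gap: 0.0001
finger_force: 3.9
time_s: 10.4
ee_pos: [0.4781, -0.1691, 0.0484]
orientation: [0.999, 0.033, 0.002, 0.001]
force: [0.5, -0.3, -0.4]
finger_gap: -0.0001
finger_force: 0.0
time_s: 11.02
ee_pos: [0.4757, -0.169, 0.036]
orientation: [0.999, 0.032, -0.001, 0.0]
force: [-4.9, -1.4, 2.1]
finger_gap: 0.0004
finger_force: 2.3
time_s: 11.65
ee_pos: [0.5797, -0.162, 0.2387]
orientation: [0.999, 0.033, 0.003, 0.001]
force: [-0.7, -0.3, -0.5]
finger_gap: -0.0005
finger_force: 0.0
time_s: 12.28
ee_pos: [0.5761, -0.1619, 0.2851]
orientation: [0.999, 0.033, -0.001, -0.0]
force: [-0.6, -0.9, -0.2]
finger_gap: 0.0852
finger_force: 0.0
[ 0.5761509  -0.16190128  0.28539947]
purp 2025.5 207.2 161.8 [49.4 52.4] [ 0.5969 -0.0692  0.04  ]
purp 2007.0 281.9 161.5 [48.8 52.5] [ 0.6032 -0.1599  0.04  ]
purp 2002.0 356.8 161.7 [48.1 53.1] [ 0.6089 -0.2511  0.04  ]
purp 1739.0 46.5 190.1 [42.3 52.5] [0.5485 0.1319 0.04  ]
purp 1462.0 351.9 232.8 [36.9 50.7] [ 0.517  -0.2573  0.04  ]
purp 1386.5 281.6 233.7 [36.  49.2] [ 0.5097 -0.1658  0.04  ]
purp 993.0 11.4 151.6 [28.8 49.7] [0.5938 0.1669 0.04  ]
```

View pics/w2.png

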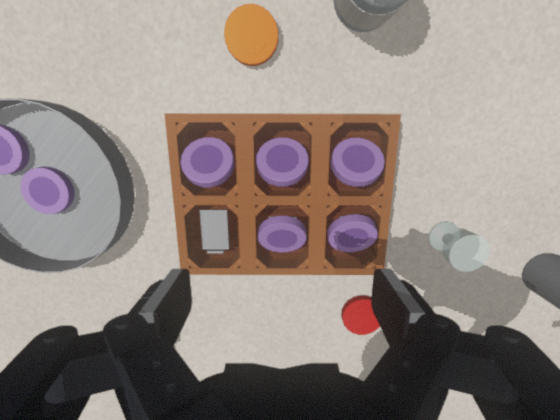

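Run:
```python
from h import *
to(*mw((40.5,92)),.042,4)
```

```text
shift [ 19.2 -92.3 243.4] turn [-0.   0.1 -0.3]
```

```bash
python3 -m pendant '0.9 8 -40 50 0 0 0; 0.9 19 -92 80 0 0 0; 0.9 19 -92 140 0 0 0; 0.9 19 -92 190 0 0 0; 0.9 19 -92 200 0 0 0';python3 -m pendant '0.9 0 0 12 0 0 0; 0.9 0 0 25 0 0 0; 0.9 0 0 35 0 0 0; 0.9 0 0 40 0 0 0; 0.9 0 0 40 0 0 0'
python3 - <<'E'
from h import *
to(*mw((40.5,92)),.042,4)
c=cam("wrist");cv2.imwrite("pics/w3.png",c["img"][:,:,::-1])
E
```

```text
time_s: 12.95
ee_pos: [0.5868, -0.0682, 0.0815]
orientation: [0.999, 0.033, -0.004, -0.001]
force: [0.0, -0.0, 0.8]
finger_gap: 0.0767
finger_force: 0.0
time_s: 13.58
ee_pos: [0.5894, -0.0689, 0.0463]
orientation: [0.999, 0.033, -0.0, -0.0]
force: [-0.3, -0.5, -0.4]
finger_gap: 0.077
finger_force: 0.0
shift [-0.3 -0.5  4.3] turn [-0.   0.  -0.3]
```

View pics/w3.png

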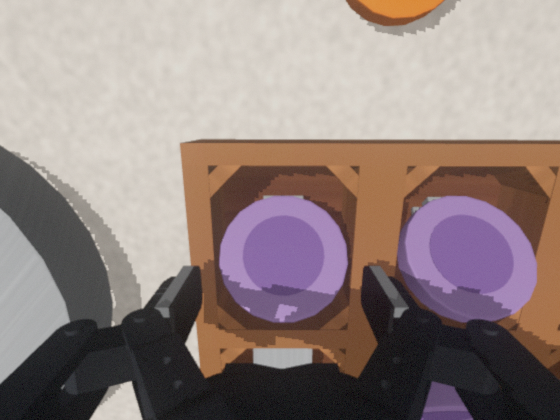

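```bash
python3 -m pendant '0.9 0 0 4 0 0 0; 0.5 0 0 4 0 0 0; 0.5 0 0 4 0 0 0; 0.5 0 0 4 0 0 0; 0.5 0 0 4 0 0 0'
```

```text
time_s: 14.25
ee_pos: [0.5892, -0.0689, 0.0435]
orientation: [0.999, 0.033, -0.0, 0.0]
force: [-4.5, -0.4, 4.1]
finger_gap: 0.0587
finger_force: 63.0
```

```bash
python3 -m pendant '0.9 0 0 0 0 0 0; 0.9 0 0 0 0 0 0; 0.9 5 0 0 0 0 0; 0.9 5 0 2 0 0 0; 0.9 5 0 3 0 0 0'
python3 - <<'E'
from h import *
c=cam("side");cv2.imwrite("pics/sd3.png",cv2.resize(c["img"][140:240,230:360,::-1],None,fx=5,fy=5,interpolation=cv2.INTER_CUBIC))
c=cam("wrist");
for a,q in blobs(mask(c["img"],*PURP))[:3]:
    (x,y),ax,_=cv2.fitEllipse(q); print("purp",a,round(x,1),round(y,1),np.round(ax,1),np.round(plane(c,(x,y),.042)[0],4))
E
python3 -m pendant '0.5 0 0 0 0 0 0; 0.5 0 0 0 0 0 0; 0.5 0 0 0 0 0 0; 0.5 0 0 0 0 0 0; 0.5 0 0 0 0 0 0'
```

```text
time_s: 14.88
ee_pos: [0.5944, -0.0685, 0.0391]
orientation: [0.999, 0.033, -0.0, -0.0]
force: [0.2, 0.2, -0.2]
finger_gap: 0.0767
finger_force: 0.0
purp 13905.0 281.5 275.2 [132.9 133.2] [ 0.5982 -0.0675  0.042 ]
purp 13708.0 474.1 270.8 [115.  153.5] [ 0.6064 -0.1576  0.042 ]
purp 929.5 445.6 409.0 [24.3 57.2] [ 0.5229 -0.1626  0.042 ]
time_s: 15.6
ee_pos: [0.5948, -0.0686, 0.041]
orientation: [0.999, 0.033, 0.001, 0.0]
force: [-2.2, 0.6, 5.8]
finger_gap: 0.06
finger_force: 65.9
```

View pics/sd3.png

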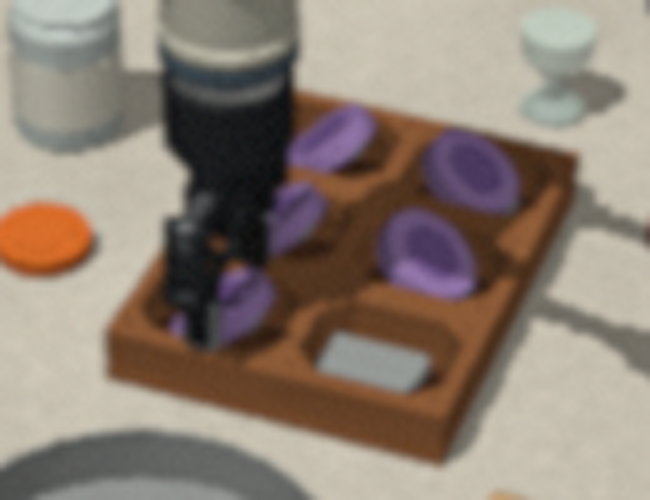

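```bash
python3 -m pendant '0.5 0 0 -6 0 0 0; 0.5 0 0 -20 0 0 0; 0.5 0 0 -50 0 0 0; 0.5 0 0 -90 0 0 0; 0.5 0 0 -90 0 0 0'
python3 - <<'E'
from h import *
c=cam("wrist");a=c["img"];b=cam("side")["img"][100:240,220:400];b=cv2.resize(b,(540,420),interpolation=cv2.INTER_CUBIC)
cv2.imwrite("pics/w4.png",cv2.resize(np.hstack([a[:,100:480],b])[:,:,::-1],(800,365)))
E
```

```text
time_s: 16.23
ee_pos: [0.5966, -0.069, 0.1351]
orientation: [0.999, 0.033, 0.004, 0.001]
force: [0.9, 0.5, 0.3]
finger_gap: 0.0602
finger_force: 65.0
```

View pics/w4.png

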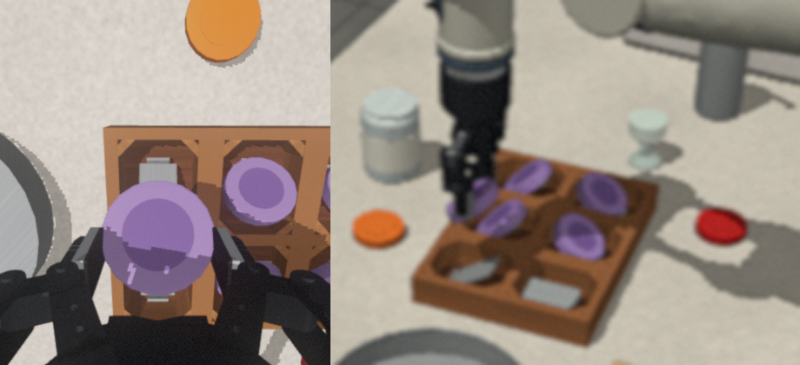

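Run:
```python
from h import *
to(.69,.02,.05,4,38)
```

```text
shift [100.7 -82.3  80.4] turn [ 0.1 37.9 -0.2]
```

```bash
python3 -m pendant '0.5 25 -20 0 0 10 0; 0.5 50 -40 0 0 20 0; 0.5 75 -60 20 0 30 0; 0.5 100 -82 50 0 38 0; 0.5 100 -82 80 0 38 0'; python3 -m pendant '0.5 0 0 0 0 0 0; 0.5 0 0 0 0 0 0; 0.5 0 0 0 0 0 0; 0.5 0 0 0 0 0 0; 0.5 0 0 0 0 0 0'
python3 - <<'E'
from h import *
to(.69,.02,.014,4,38)
b=cam("side")["img"][150:270,200:380];cv2.imwrite("pics/sd5.png",cv2.resize(b,None,fx=4,fy=4,interpolation=cv2.INTER_CUBIC)[:,:,::-1])
E
```

```text
time_s: 16.95
ee_pos: [0.6859, 0.0215, 0.0441]
orientation: [0.946, 0.032, 0.323, -0.011]
force: [-0.5, 0.6, -1.0]
finger_gap: 0.0602
finger_force: 64.9
time_s: 17.58
ee_pos: [0.6893, 0.0196, 0.0504]
orientation: [0.945, 0.031, 0.326, -0.011]
force: [-0.7, -0.2, 0.1]
finger_gap: 0.0602
finger_force: 64.9
shift [-21.9  -0.3  29.1] turn [ 0.2 -0.1 -0.2]
```

View pics/sd5.png

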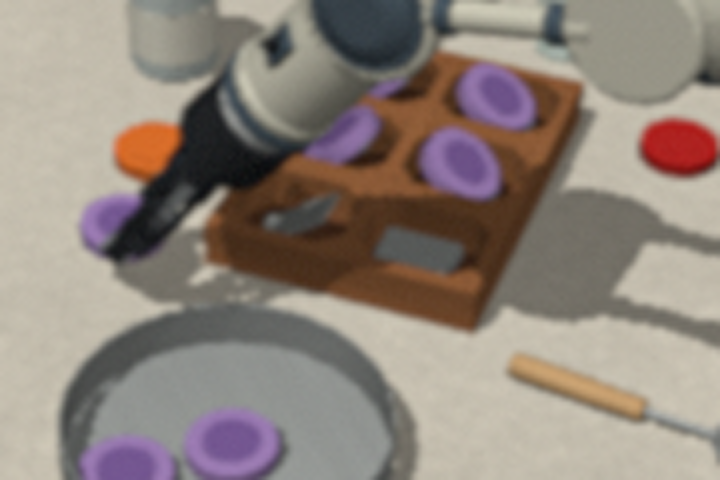

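```bash
python3 -m pendant '0.5 -10 0 14 0 0 0; 0.5 -15 0 20 0 0 0; 0.5 -19 0 25 0 0 0; 0.5 -21 0 28 0 0 0; 0.5 -21 0 28 0 0 0'
python3 - <<'E'
from h import *
s=r.read_state();print(s["ee_pos"],s["force"])
E
python3 -m pendant '1 0 0 0 0 0 0; 1 0 0 0 0 0 0; 1 0 0 0 0 0 0; 1 0 0 -15 0 0 0; 1 0 0 -60 0 0 0'
python3 - <<'E'
from h import *
to(.65,.02,.15,4,0)
E
```

```text
time_s: 18.25
ee_pos: [0.6895, 0.0198, 0.0141]
orientation: [0.945, 0.031, 0.325, -0.011]
force: [0.7, -0.6, -0.5]
finger_gap: 0.0602
finger_force: 64.9
[0.68945015 0.01983228 0.0140699 ] [ 0.73053494 -0.58263975 -0.53674767]
time_s: 18.88
ee_pos: [0.6513, 0.0175, 0.0592]
orientation: [0.946, 0.031, 0.323, -0.011]
force: [-0.2, 0.1, 1.2]
finger_gap: 0.0855
finger_force: 0.0
shift [ 54.7  -2.6 -72.5] turn [  0.  -37.7  -0.3]
```

Run:
```python
from h import *
to(.62,.07,.25,4,0)
```

```text
shift [  94.7  -54.5 -167.9] turn [  0.  -37.7  -0.3]
```

```bash
cat >> h.py <<'E'
def look(tag=None):
    c=cam("wrist")
    if tag: cv2.imwrite(f"pics/{tag}.png",c["img"][:,:,::-1])
    for a,q in blobs(mask(c["img"],*PURP),300):
        (x,y),ax,_=cv2.fitEllipse(q); print("purp",int(a),round(x,1),round(y,1),np.round(ax,1),"z14",np.round(plane(c,(x,y),.014)[0,:2],4),"z17",np.round(plane(c,(x,y),.017)[0,:2],4))
    return c
E
python3 -m pendant '1 20 -10 -35 0 -10 0; 1 40 -20 -70 0 -20 0; 1 55 -30 -105 0 -30 0; 1 75 -42 -140 0 -37.7 0; 1 95 -54 -168 0 -37.7 0'; python3 -m pendant '1 0 0 0 0 0 0; 1 0 0 0 0 0 0; 1 0 0 0 0 0 0; 1 0 0 0 0 0 0; 1 0 0 0 0 0 0'
python3 - <<'E'
from h import *
look("w6")
E
```

```text
time_s: 19.5
ee_pos: [0.6219, 0.0699, 0.2526]
orientation: [0.999, 0.033, 0.001, -0.0]
force: [1.0, 0.3, 0.5]
finger_gap: 0.0852
finger_force: 0.0
time_s: 20.12
ee_pos: [0.6204, 0.0692, 0.2521]
orientation: [0.999, 0.032, 0.002, -0.0]
force: [0.6, 0.7, 1.0]
finger_gap: 0.0856
finger_force: 0.0
purp 2332 474.8 216.9 [50.5 58.9] z14 [ 0.5966 -0.1763] z17 [ 0.5974 -0.1743]
purp 2101 327.6 126.9 [49.8 53.9] z14 [0.6932 0.0208] z17 [0.6932 0.0212]
purp 1903 170.6 201.1 [47.1 51.6] z14 [0.5923 0.2059] z17 [0.5932 0.2048]
purp 1695 213.0 241.5 [45. 48.] z14 [0.5419 0.1531] z17 [0.5431 0.1525]
purp 1513 543.7 216.3 [37.8 55.4] z14 [ 0.6031 -0.2629] z17 [ 0.6038 -0.2602]
purp 1428 533.6 286.9 [31.9 58.2] z14 [ 0.5044 -0.2797] z17 [ 0.5059 -0.2768]
purp 1386 461.1 287.7 [31.  57.5] z14 [ 0.4967 -0.1822] z17 [ 0.4983 -0.1801]
```

View pics/w6.png

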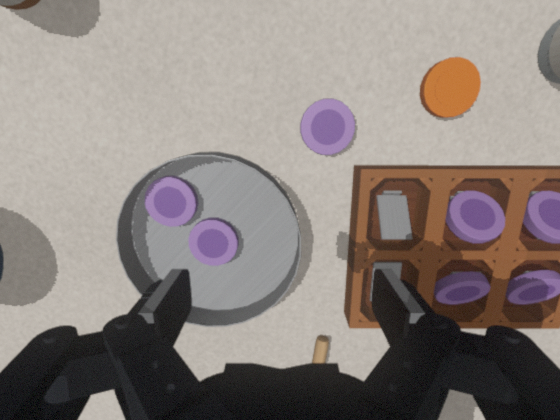

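```bash
python3 - <<'E'
from h import *
to(.47,.155,.26,4,0)
E
python3 -m pendant '1 -50 -30 -2 0 0 0; 1 -96 -65 -5 0 0 0; 1 -144 -97 -8 0 0 0; 1 -144 -97 -8 0 0 0; 1 -144 -97 -8 0 0 0'; python3 -m pendant '1 0 0 0 0 0 0; 1 0 0 0 0 0 0; 1 0 0 0 0 0 0; 1 0 0 0 0 0 0; 1 0 0 0 0 0 0';python3 - <<'E'
from h import *
c=look("w7");print(c["T"][:3,3])
E
```

```text
shift [-144.6  -95.3   -8.4] turn [-0.  -0.3 -0.3]
time_s: 20.8
ee_pos: [0.4708, 0.1568, 0.2601]
orientation: [0.999, 0.033, 0.003, -0.0]
force: [0.9, -0.1, 0.0]
finger_gap: 0.0856
finger_force: 0.0
time_s: 21.42
ee_pos: [0.4707, 0.1568, 0.2598]
orientation: [0.999, 0.033, 0.003, -0.0]
force: [-0.4, 0.5, -0.4]
finger_gap: 0.0852
finger_force: 0.0
purp 2467 246.0 76.3 [52.4 60. ] z14 [0.5924 0.2055] z17 [0.592  0.2052]
purp 2168 288.8 126.3 [51.7 53.4] z14 [0.5412 0.1532] z17 [0.5412 0.1533]
purp 995 546.7 178.5 [29.6 46.9] z14 [ 0.5   -0.171] z17 [ 0.5004 -0.1683]
purp 802 419.9 8.5 [22.1 54.8] z14 [0.6716 0.0215] z17 [0.6706 0.0226]
[0.54260807 0.16256461 0.39467729]
```

View pics/w7.png

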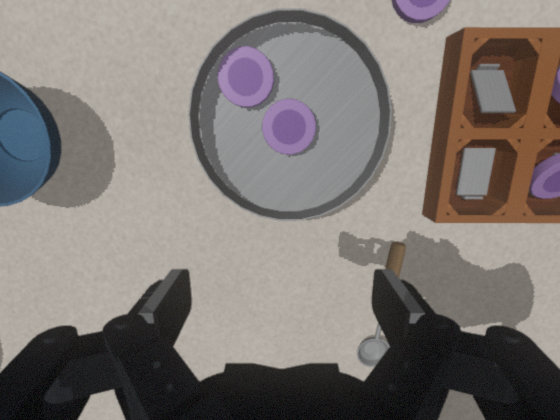

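Run:
```python
from h import *
im=cv2.imread("pics/w7.png");g=cv2.cvtColor(im,cv2.COLOR_BGR2GRAY)
print(g[115,182:222].tolist());print(g[115,370:405].tolist());print(g[0:40,300].tolist());print(g[195:235,290].tolist())
```

```text
[164, 163, 166, 169, 171, 165, 147, 131, 86, 74, 67, 65, 66, 72, 71, 73, 109, 134, 105, 97, 98, 98, 103, 99, 99, 102, 98, 99, 101, 100, 97, 99, 102, 126, 151, 152, 155, 154, 155, 150]
[140, 139, 140, 142, 141, 138, 143, 145, 143, 125, 87, 80, 82, 79, 80, 80, 78, 79, 85, 104, 131, 126, 122, 139, 166, 171, 170, 170, 171, 170, 171, 172, 170, 171, 173]
[172, 172, 173, 174, 172, 173, 171, 170, 155, 139, 103, 76, 78, 76, 76, 76, 72, 73, 73, 73, 74, 81, 113, 114, 106, 101, 106, 104, 108, 105, 104, 104, 110, 141, 149, 150, 150, 148, 149, 148]
[144, 142, 144, 144, 143, 143, 141, 141, 144, 145, 144, 144, 144, 146, 143, 140, 105, 86, 83, 85, 86, 83, 84, 88, 132, 152, 165, 171, 172, 170, 170, 168, 168, 170, 170, 173, 174, 170, 167, 166]
```

```bash
cat >> h.py <<'E'
def tin(c):
    g=cv2.cvtColor(c["img"],cv2.COLOR_RGB2GRAY); m=((g<95)*255).astype(np.uint8); m[250:]=0
    best=None
    for q in cv2.findContours(m,cv2.RETR_EXTERNAL,cv2.CHAIN_APPROX_NONE)[0]:
        (x,y),rad=cv2.minEnclosingCircle(q)
        if 85<rad<130 and len(q)>300: best=q
    P=plane(c,cv2.convexHull(best)[:,0],.04)[:,:2]
    from scipy.optimize import least_squares
    f=least_squares(lambda v:np.hypot(P[:,0]-v[0],P[:,1]-v[1])-v[2],[*P.mean(0),.112],loss="soft_l1",f_scale=.002)
    print("tin",np.round(f.x,4),"rms",np.round(np.sqrt(np.mean(f.fun**2)),4)); return f.x[:2]
E
python3 - <<'E'
from h import *
c=dict(np.load("/dev/null",allow_pickle=True)) if 0 else cam("wrist")
t=tin(c)
for p in((.592,.2052),(.5412,.1533)): print(np.round((np.array(p)-t)*1000,1),np.hypot(*(np.array(p)-t)), np.degrees(np.arctan2(*(np.array(p)-t)[::-1])))
E
```

```text
tin [0.5442 0.1535 0.109 ] rms 0.0003
[47.8 51.7] 0.07041460550671713 47.24510512698048
[-3.  -0.2] 0.0030045648736957294 -176.23956855998213
```

Run:
```python
from h import *
to(.693,.021,.10,-28,0)
```

```text
shift [212.2 150.1 161. ] turn [-0.1 -0.3 31.7]
```

```bash
python3 -m pendant '1 42 30 10 0 0 8; 1 84 60 30 0 0 16; 1 126 90 60 0 0 24; 1 170 120 95 0 0 31.7; 1 212 150 125 0 0 31.7'; python3 -m pendant '1 0 0 36 0 0 0; 1 0 0 36 0 0 0; 1 0 0 36 0 0 0; 1 0 0 36 0 0 0; 1 0 0 36 0 0 0'
python3 - <<'E'
from h import *
to(.693,.021,.010,-28,0)
look()
E
```

```text
time_s: 22.15
ee_pos: [0.6938, 0.0202, 0.1346]
orientation: [0.97, -0.242, 0.002, -0.001]
force: [1.0, 0.3, 0.7]
finger_gap: 0.0852
finger_force: 0.0
time_s: 22.78
ee_pos: [0.6934, 0.0214, 0.1026]
orientation: [0.97, -0.241, 0.004, -0.001]
force: [-1.0, 0.4, -0.4]
finger_gap: 0.0853
finger_force: 0.0
shift [-0.8  0.9 92.6] turn [-0.3 -0.4  0.1]
purp 4857 283.2 220.7 [77.6 79.7] z14 [0.6948 0.0198] z17 [0.6957 0.0194]
purp 2303 543.4 224.1 [40.2 86.4] z14 [ 0.6003 -0.1533] z17 [ 0.6024 -0.1514]
```

```bash
python3 -m pendant '1 1 1 40 0 0 0; 1 1 1 70 0 0 0; 1 1 1 85 0 0 0; 1 1 1 92 0 0 0; 1 1 1 92 0 0 0'; python3 -m pendant '0.5 0 0 0 0 0 0; 0.5 0 0 0 0 0 0; 0.5 0 0 0 0 0 0; 0.5 0 0 0 0 0 0; 0.5 0 0 0 0 0 0'; python3 -m pendant '0.5 0 0 -5 0 0 0; 0.5 0 0 -30 0 0 0; 0.5 0 0 -70 0 0 0; 0.5 0 0 -90 0 0 0; 0.5 0 0 -90 0 0 0';python3 - <<'E'
from h import *
a=np.radians(347);t=np.array([.5442,.1535])+.070*np.array([np.cos(a),np.sin(a)]);print(t)
to(*t,.10,-28,0)
look()
E
```

```text
time_s: 23.45
ee_pos: [0.6941, 0.0198, 0.0087]
orientation: [0.97, -0.242, 0.003, -0.001]
force: [0.2, 0.3, -0.6]
finger_gap: 0.0858
finger_force: 0.0
time_s: 24.08
ee_pos: [0.695, 0.0197, 0.0105]
orientation: [0.97, -0.242, 0.004, -0.001]
force: [0.1, 0.6, 6.0]
finger_gap: 0.061
finger_force: 65.5
time_s: 24.7
ee_pos: [0.6942, 0.0197, 0.1002]
orientation: [0.97, -0.242, 0.004, -0.001]
force: [-0.2, -0.1, -0.6]
finger_gap: 0.0607
finger_force: 64.9
[0.6124059  0.13775343]
shift [-127.6  -65.9   -0.5] turn [-0.3 -0.5  0. ]
purp 12323 281.4 280.2 [121.3 129.6] z14 [0.6533 0.0421] z17 [0.6547 0.0414]
purp 2278 543.6 227.1 [39.5 88.1] z14 [ 0.6004 -0.153 ] z17 [ 0.6026 -0.1511]
purp 1571 143.7 398.7 [39.7 53. ] z14 [0.6064 0.208 ] z17 [0.6084 0.205 ]
```

```bash
cat >> h.py <<'E'
def tincheck():
    c=cam("scene")
    for a,q in blobs(mask(c["img"],*PURP)):
        (x,y),_,_=cv2.fitEllipse(q); p=plane(c,(x,y),.017)[0,:2]
        if p[1]>.03: print("scene",int(a),round(x,1),round(y,1),np.round(p+[-.002,.0048],4))
E
python3 -m pendant '0.5 -45 -22 0 0 0 0; 0.5 -90 -44 0 0 0 0; 0.5 -128 -66 0 0 0 0; 0.5 -128 -66 0 0 0 0; 0.5 -128 -66 0 0 0 0'
python3 - <<'E'
from h import *
tincheck()
to(.6124,.1378,.016,-28,0)
E
```

```text
time_s: 25.38
ee_pos: [0.6106, 0.1376, 0.0959]
orientation: [0.97, -0.241, 0.002, -0.0]
force: [-0.2, -0.3, 0.5]
finger_gap: 0.0609
finger_force: 65.0
scene 622 313.9 185.9 [0.5588 0.1976]
shift [ 0.6 -1.1 80.2] turn [-0.1 -0.2  0. ]
```

```bash
python3 -m pendant '0.5 1 -1 40 0 0 0; 0.5 1 -1 65 0 0 0; 0.5 1 -1 74 0 0 0; 0.5 1 -1 79 0 0 0; 0.5 1 -1 79 0 0 0'; python3 -m pendant '0.82 0 0 0 0 0 0; 0.82 0 0 0 0 0 0; 0.82 0 0 0 0 0 0; 0.82 0 0 -15 0 0 0; 0.82 0 0 -60 0 0 0'; python3 -m pendant '1 0 0 -62 0 0 0; 1 0 0 -124 0 0 0; 1 0 0 -124 0 0 0; 1 0 0 -124 0 0 0; 1 0 0 -124 0 0 0';python3 - <<'E'
from h import *
tincheck()
c=look()
to(*mw((40,0)),.10,4,0)
to(.47,.155,.26,4)
E
```

```text
time_s: 26.05
ee_pos: [0.6135, 0.1382, 0.0193]
orientation: [0.97, -0.242, 0.003, -0.001]
force: [-0.4, -0.1, -0.1]
finger_gap: 0.0608
finger_force: 65.0
time_s: 26.68
ee_pos: [0.6108, 0.1382, 0.0769]
orientation: [0.97, -0.242, -0.0, 0.0]
force: [-0.3, 0.2, 0.2]
finger_gap: 0.0699
finger_force: 0.0
time_s: 27.3
ee_pos: [0.6112, 0.1383, 0.2006]
orientation: [0.97, -0.242, 0.001, -0.0]
force: [0.2, 0.3, 0.1]
finger_gap: 0.0855
finger_force: 0.0
scene 583 313.0 192.1 [0.5776 0.1703]
purp 2587 280.2 193.3 [57.  57.8] z14 [0.6129 0.1391] z17 [0.6135 0.1388]
purp 2351 236.1 236.5 [53.5 56. ] z14 [0.5926 0.2052] z17 [0.5934 0.2043]
purp 2247 299.1 253.1 [52.5 54.6] z14 [0.5422 0.1526] z17 [0.5435 0.1522]
purp 483 553.4 52.1 [14.3 55.4] z14 [ 0.6122 -0.1504] z17 [ 0.6128 -0.1481]
shift [125.3 271.4 100.6] turn [ -0.   -0.1 -32. ]
shift [-132.5   51.4  -59.7] turn [ -0.   -0.1 -32. ]
```

```bash
python3 -m pendant '0.9 26 54 0 0 0 -8; 0.9 52 108 10 0 0 -16; 0.9 78 162 20 0 0 -24; 0.9 104 217 40 0 0 -32; 0.9 129 269 60 0 0 -32'; python3 -m pendant '0.9 0 0 30 0 0 0; 0.9 0 0 50 0 0 0; 0.9 0 0 50 0 0 0; 0.9 0 0 50 0 0 0; 0.9 0 0 50 0 0 0'
python3 - <<'E'
from h import *
to(*mw((45,0)),.040,4)
look()
E
```

```text
time_s: 28.02
ee_pos: [0.5994, -0.1613, 0.1411]
orientation: [0.999, 0.036, 0.002, -0.0]
force: [0.1, 0.3, 0.0]
finger_gap: 0.0769
finger_force: 0.0
time_s: 28.65
ee_pos: [0.6012, -0.1591, 0.0943]
orientation: [0.999, 0.036, 0.004, 0.0]
force: [0.0, -0.5, -0.1]
finger_gap: 0.0771
finger_force: 0.0
shift [-1.8  0.6 54.3] turn [ 0.1 -0.4  0.1]
purp 7468 423.8 238.0 [ 91.5 104. ] z14 [ 0.6003 -0.2646] z17 [ 0.6013 -0.263 ]
purp 7265 283.9 236.3 [94.8 97.7] z14 [ 0.5942 -0.1608] z17 [ 0.5953 -0.1607]
purp 2606 282.3 350.0 [37.1 92.5] z14 [ 0.4939 -0.1669] z17 [ 0.4963 -0.1667]
```

```bash
python3 -m pendant '0.9 -2 1 25 0 0 0; 0.9 -2 1 40 0 0 0; 0.9 -2 1 49 0 0 0; 0.9 -2 1 54 0 0 0; 0.9 -2 1 54 0 0 0'; python3 -m pendant '0.5 0 0 0 0 0 0; 0.5 0 0 0 0 0 0; 0.5 0 0 0 0 0 0; 0.5 0 0 0 0 0 0; 0.5 0 0 -1 0 0 0';python3 -m pendant '0.5 0 0 -6 0 0 0; 0.5 0 0 -20 0 0 0; 0.5 0 0 -50 0 0 0; 0.5 0 0 -90 0 0 0; 0.5 0 0 -90 0 0 0'
python3 - <<'E'
from h import *
to(.69,.02,.05,4,38)
look()
E
```

```text
time_s: 29.32
ee_pos: [0.5987, -0.1606, 0.0385]
orientation: [0.999, 0.035, 0.003, -0.0]
force: [-0.4, -1.1, 0.5]
finger_gap: 0.0769
finger_force: 0.0
time_s: 29.95
ee_pos: [0.5993, -0.1608, 0.0411]
orientation: [0.999, 0.035, 0.004, 0.0]
force: [0.1, 0.0, 1.9]
finger_gap: 0.0604
finger_force: 64.6
time_s: 30.58
ee_pos: [0.6003, -0.1614, 0.1352]
orientation: [0.999, 0.035, 0.007, 0.001]
force: [0.4, -0.8, -0.9]
finger_gap: 0.0602
finger_force: 64.9
shift [ 101.1 -174.9   86. ] turn [ 0.2 37.2  0.1]
purp 13956 283.3 273.2 [133.7 136.6] z14 [ 0.5435 -0.1669] z17 [ 0.545  -0.1668]
purp 5092 397.1 218.9 [76.5 85. ] z14 [ 0.602  -0.2618] z17 [ 0.6028 -0.2605]
```

```bash
python3 -m pendant '0.5 22 -40 0 0 10 0; 0.5 44 -80 0 0 20 0; 0.5 66 -120 20 0 30 0; 0.5 88 -150 50 0 37.5 0; 0.5 101 -175 86 0 37.5 0'; python3 -m pendant '0.5 0 0 0 0 0 0; 0.5 -6 0 8 0 0 0; 0.5 -12 0 16 0 0 0; 0.5 -17 0 23 0 0 0; 0.5 -17 0 23 0 0 0';  python3 - <<'E'
from h import *
to(.69,.02,.014,4,38)
E
```

```text
time_s: 31.25
ee_pos: [0.684, 0.0223, 0.0392]
orientation: [0.946, 0.033, 0.322, -0.012]
force: [-0.0, -1.2, -0.5]
finger_gap: 0.0601
finger_force: 64.8
time_s: 31.88
ee_pos: [0.6872, 0.0205, 0.0143]
orientation: [0.946, 0.033, 0.323, -0.011]
force: [-0.6, -0.2, -0.8]
finger_gap: 0.0607
finger_force: 65.1
shift [2.  0.7 1.9] turn [-0.   0.3 -0. ]
```

```bash
python3 -m pendant '1 0 0 0 0 0 0; 1 0 0 0 0 0 0; 1 0 0 0 0 0 0; 1 0 0 -15 0 0 0; 1 0 0 -60 0 0 0'; python3 -m pendant '1 30 0 -20 0 -10 0; 1 45 -1 -16 0 -20 0; 1 52 -1 -10 0 -30 0; 1 57 -1 -7 0 -37.7 0; 1 57 -1 -7 0 -37.7 0';python3 -m pendant '1 0 0 0 0 0 0; 1 0 0 0 0 0 0; 1 0 0 0 0 0 0; 1 0 0 0 0 0 0; 1 0 0 0 0 0 0'
python3 - <<'E'
from h import *
to(.692,.021,.009,4)
look()
E
```

```text
time_s: 32.5
ee_pos: [0.6496, 0.0186, 0.0604]
orientation: [0.946, 0.033, 0.321, -0.012]
force: [0.8, 0.0, 0.5]
finger_gap: 0.0854
finger_force: 0.0
time_s: 33.12
ee_pos: [0.6927, 0.0225, 0.0997]
orientation: [0.999, 0.035, -0.001, -0.0]
force: [-0.0, 0.0, -1.0]
finger_gap: 0.0857
finger_force: 0.0
time_s: 33.75
ee_pos: [0.6915, 0.0223, 0.1037]
orientation: [0.999, 0.035, 0.001, -0.0]
force: [0.5, -0.8, -0.2]
finger_gap: 0.0853
finger_force: 0.0
shift [ 0.2  1.3 94.7] turn [ 0.  -0.1  0. ]
purp 4982 76.2 306.3 [ 52.  136.7] z14 [0.6067 0.1879] z17 [0.6088 0.1857]
purp 4850 283.1 219.4 [77.3 79.9] z14 [0.6942 0.0219] z17 [0.6951 0.022 ]
```

```bash
python3 -m pendant '1 2 0 40 0 0 0; 1 2 0 70 0 0 0; 1 2 0 86 0 0 0; 1 2 0 94 0 0 0; 1 2 0 94 0 0 0'; python3 -m pendant '0.5 0 0 0 0 0 0; 0.5 0 0 0 0 0 0; 0.5 0 0 0 0 0 0; 0.5 0 0 0 0 0 0; 0.5 0 0 0 0 0 0'; python3 -m pendant '0.5 0 0 -5 0 0 0; 0.5 0 0 -30 0 0 0; 0.5 0 0 -70 0 0 0; 0.5 0 0 -90 0 0 0; 0.5 0 0 -90 0 0 0';python3 - <<'E'
from h import *
to(.5658,.0869,.10,92,0)
look()
E
```

```text
time_s: 34.42
ee_pos: [0.694, 0.0225, 0.0096]
orientation: [0.999, 0.035, 0.001, -0.0]
force: [0.3, -0.3, -0.5]
finger_gap: 0.0854
finger_force: 0.0
time_s: 35.05
ee_pos: [0.6951, 0.0224, 0.0119]
orientation: [0.999, 0.035, 0.003, 0.0]
force: [-0.0, -0.4, 6.1]
finger_gap: 0.0604
finger_force: 65.3
time_s: 35.67
ee_pos: [0.6946, 0.0225, 0.1015]
orientation: [0.999, 0.035, 0.003, 0.0]
force: [0.5, 0.3, -1.1]
finger_gap: 0.0607
finger_force: 64.9
shift [-124.   -73.3    0.8] turn [  0.3  -0.2 -88. ]
purp 12116 281.2 279.8 [120.1 128.6] z14 [0.6478 0.02  ] z17 [0.6494 0.0201]
purp 5479 76.6 314.4 [ 58.5 155.7] z14 [0.6041 0.1868] z17 [0.6063 0.1847]
purp 877 141.6 389.9 [23.2 50.9] z14 [0.5292 0.1376] z17 [0.5324 0.1362]
```

```bash
python3 -m pendant '0.5 -40 -20 0 0 0 -10; 0.5 -80 -40 0 0 0 -20; 0.5 -124 -73 0 0 0 -30; 0.5 -124 -73 0 0 0 -40; 0.5 -124 -73 0 0 0 -50'; python3 -m pendant '0.5 0 0 0 0 0 -10; 0.5 0 0 0 0 0 -20; 0.5 0 0 0 0 0 -30; 0.5 0 0 0 0 0 -38; 0.5 0 0 0 0 0 -38';python3 - <<'E'
from h import *
to(.5658,.0869,.017,92,0)
look("w8")
E
```

```text
time_s: 36.35
ee_pos: [0.563, 0.087, 0.0964]
orientation: [0.889, 0.457, -0.001, -0.0]
force: [0.4, -0.3, -0.0]
finger_gap: 0.0605
finger_force: 65.0
time_s: 36.98
ee_pos: [0.5637, 0.0864, 0.0966]
orientation: [0.695, 0.719, -0.001, -0.001]
force: [-0.5, 0.6, -0.4]
finger_gap: 0.0601
finger_force: 65.0
shift [ 0.4  2.3 79.6] turn [-0.1  0.  -0. ]
purp 12258 280.9 279.1 [121.7 128.7] z14 [0.5642 0.0435] z17 [0.5642 0.0452]
purp 6102 354.5 156.9 [85.3 93.3] z14 [0.6121 0.1398] z17 [0.6114 0.1401]
purp 5779 250.5 135.5 [80.9 96.4] z14 [0.5398 0.1517] z17 [0.5401 0.1518]
purp 3607 333.8 47.5 [63.8 72.1] z14 [0.592  0.2073] z17 [0.5916 0.2067]
purp 471 353.3 2.0 [125.8 201.9] z14 [0.6018 0.2324] z17 [0.6012 0.2314]
```

```bash
python3 -m pendant '0.5 0 2 40 0 0 0; 0.5 0 2 65 0 0 0; 0.5 0 2 74 0 0 0; 0.5 0 2 79 0 0 0; 0.5 0 2 79 0 0 0'; python3 -m pendant '0.82 0 0 0 0 0 0; 0.82 0 0 0 0 0 0; 0.82 0 0 0 0 0 0; 0.82 0 0 -15 0 0 0; 0.82 0 0 -60 0 0 0'; python3 -m pendant '1 0 0 -62 0 0 0; 1 0 0 -124 0 0 10; 1 0 0 -124 0 0 20; 1 0 0 -124 0 0 30; 1 0 0 -124 0 0 40';python3 - <<'E'
from h import *
c=look()
to(*mw((45,-92)),.10,4,0)
E
```

```text
time_s: 37.65
ee_pos: [0.5673, 0.0866, 0.0207]
orientation: [0.695, 0.719, 0.001, 0.001]
force: [-0.5, -0.1, -0.7]
finger_gap: 0.0605
finger_force: 65.0
time_s: 38.28
ee_pos: [0.5651, 0.0864, 0.0786]
orientation: [0.694, 0.72, -0.001, -0.001]
force: [-0.0, -0.5, 0.3]
finger_gap: 0.0701
finger_force: 0.0
time_s: 38.9
ee_pos: [0.5667, 0.0866, 0.2057]
orientation: [0.9, 0.436, 0.002, 0.001]
force: [0.3, -0.2, -0.2]
finger_gap: 0.0855
finger_force: 0.0
purp 2891 284.6 127.4 [60.1 61.5] z14 [0.6122 0.1395] z17 [0.6122 0.1395]
purp 2740 222.8 159.8 [57.9 60.3] z14 [0.5414 0.1538] z17 [0.542  0.1538]
purp 2644 224.7 89.6 [53.7 66.7] z14 [0.5881 0.2041] z17 [0.5883 0.2035]
purp 2502 282.5 194.2 [56.2 56.7] z14 [0.5677 0.0862] z17 [0.5681 0.0868]
purp 330 470.5 404.4 [13.9 32.6] z14 [ 0.5874 -0.3   ] z17 [ 0.5876 -0.2959]
shift [-239.5  242.1  105.6] turn [ 0.1 -0.2 47.3]
```

```bash
python3 -m pendant '0.9 -43 43 0 0 0 10; 0.9 -86 86 0 0 0 20; 0.9 -129 130 0 0 0 30; 0.9 -172 174 10 0 0 40; 0.9 -212 214 30 0 0 47.5'
python3 - <<'E'
from h import *
to(*mw((45,-92)),.09,4)
E
```

```text
time_s: 39.58
ee_pos: [0.6055, -0.2146, 0.1762]
orientation: [0.999, 0.038, 0.003, 0.001]
force: [0.9, 0.3, 0.1]
finger_gap: 0.0768
finger_force: 0.0
shift [-2.5 36.9 86.3] turn [ 0.1 -0.3  0.4]
```

```bash
python3 -m pendant '0.9 -2 37 30 0 0 0; 0.9 -2 37 70 0 0 0; 0.9 -2 37 86 0 0 0; 0.9 -2 37 86 0 0 0; 0.9 -2 37 86 0 0 0';  python3 - <<'E'
from h import *
to(*mw((45,-92)),.040,4)
look()
E
```

```text
time_s: 40.2
ee_pos: [0.6071, -0.249, 0.0907]
orientation: [0.999, 0.04, 0.002, 0.001]
force: [-0.7, 0.2, 0.3]
finger_gap: 0.0763
finger_force: 0.0
shift [-1.3  2.5 50.7] turn [ 0.1 -0.3  0.6]
purp 7495 287.1 238.5 [96.4 99.1] z14 [ 0.5997 -0.2531] z17 [ 0.6009 -0.253 ]
purp 2571 284.0 350.2 [36.5 93.1] z14 [ 0.5022 -0.259 ] z17 [ 0.5047 -0.2588]
purp 312 196.0 352.1 [14.5 31.8] z14 [ 0.4947 -0.1871] z17 [ 0.4973 -0.1879]
```

```bash
python3 -m pendant '0.9 -1 3 25 0 0 0; 0.9 -1 3 40 0 0 0; 0.9 -1 3 47 0 0 0; 0.9 -1 3 51 0 0 0; 0.9 -1 3 51 0 0 0'; python3 -m pendant '0.5 0 0 0 0 0 0; 0.5 0 0 0 0 0 0; 0.5 0 0 0 0 0 0; 0.5 0 0 0 0 0 0; 0.5 0 0 -1 0 0 0';python3 -m pendant '0.5 0 0 -6 0 0 0; 0.5 0 0 -20 0 0 0; 0.5 0 0 -50 0 0 0; 0.5 0 0 -90 0 0 0; 0.5 0 0 -90 0 0 0'
python3 - <<'E'
from h import *
to(.69,.02,.05,4,38)
look()
E
```

```text
time_s: 40.88
ee_pos: [0.6056, -0.2523, 0.0374]
orientation: [0.999, 0.04, 0.001, 0.0]
force: [0.1, -0.2, -0.2]
finger_gap: 0.0769
finger_force: 0.0
time_s: 41.5
ee_pos: [0.6065, -0.2524, 0.0411]
orientation: [0.999, 0.04, 0.003, 0.001]
force: [-0.3, 0.5, 3.8]
finger_gap: 0.06
finger_force: 64.8
time_s: 42.12
ee_pos: [0.6072, -0.2533, 0.1341]
orientation: [0.999, 0.04, 0.005, 0.002]
force: [-0.2, -1.3, 0.9]
finger_gap: 0.0604
finger_force: 64.8
shift [ 103.4 -266.3   83.9] turn [ 0.1 37.5  0.6]
purp 13568 280.9 274.8 [129.1 134.8] z14 [ 0.5486 -0.2574] z17 [ 0.5501 -0.2572]
purp 330 149.0 308.5 [13.9 36.6] z14 [ 0.5043 -0.1364] z17 [ 0.5063 -0.1376]
```

```bash
python3 -m pendant '0.5 22 -58 0 0 10 0; 0.5 44 -112 0 0 20 0; 0.5 66 -166 5 0 30 0; 0.5 88 -216 15 0 37.5 0; 0.5 103 -266 30 0 37.5 0';  python3 - <<'E'
from h import *
to(.69,.02,.015,4,38)
E
```

```text
time_s: 42.8
ee_pos: [0.6837, 0.0224, 0.0933]
orientation: [0.947, 0.037, 0.32, -0.013]
force: [-0.1, -0.4, -1.5]
finger_gap: 0.0603
finger_force: 64.8
shift [-42.7   3.   65.9] turn [-0.4  0.7  0.4]
```

```bash
python3 -m pendant '0.5 -20 0 26 0 0 0; 0.5 -40 0 52 0 0 0; 0.5 -48 0 62 0 0 0; 0.5 -51 0 66 0 0 0; 0.5 -51 0 66 0 0 0';  python3 - <<'E'
from h import *
to(.69,.02,.014,4,38)
E
```

```text
time_s: 43.42
ee_pos: [0.6873, 0.0207, 0.0157]
orientation: [0.946, 0.037, 0.323, -0.013]
force: [0.6, -0.2, 0.5]
finger_gap: 0.0601
finger_force: 64.9
shift [1.1 0.9 3. ] turn [-0.3  0.3  0.4]
```

```bash
python3 -m pendant '1 0 0 1 0 0 0; 1 0 0 1 0 0 0; 1 0 0 1 0 0 0; 1 0 0 -15 0 0 0; 1 0 0 -60 0 0 0'; python3 -m pendant '1 30 0 -20 0 -10 0; 1 45 -1 -16 0 -20 0; 1 52 -1 -10 0 -30 0; 1 57 -1 -7 0 -37.7 0; 1 57 -1 -7 0 -37.7 0';python3 -m pendant '1 0 0 0 0 0 -10; 1 0 0 0 0 0 -20; 1 0 0 0 0 0 -28; 1 0 0 0 0 0 -28; 1 0 0 0 0 0 -28'
python3 - <<'E'
from h import *
to(.694,.021,.010,32)
look()
E
```

```text
time_s: 44.05
ee_pos: [0.6489, 0.0182, 0.0601]
orientation: [0.947, 0.037, 0.32, -0.013]
force: [0.8, 0.6, 0.6]
finger_gap: 0.0855
finger_force: 0.0
time_s: 44.68
ee_pos: [0.6921, 0.0225, 0.0992]
orientation: [0.999, 0.04, -0.003, -0.0]
force: [-0.2, 0.2, -1.4]
finger_gap: 0.0857
finger_force: 0.0
time_s: 45.3
ee_pos: [0.6905, 0.0223, 0.1035]
orientation: [0.96, 0.279, 0.0, 0.0]
force: [-0.3, -0.5, -0.1]
finger_gap: 0.0855
finger_force: 0.0
shift [ 2.2  3.  93.5] turn [ 0.  -0.   0.4]
purp 13238 58.9 239.3 [133.9 156.4] z14 [0.5866 0.1616] z17 [0.5888 0.1603]
purp 4875 283.6 219.9 [78.  79.6] z14 [0.6932 0.0231] z17 [0.694  0.0236]
purp 2035 126.3 290.0 [37.7 75. ] z14 [0.5738 0.0992] z17 [0.5762 0.0987]
```

```bash
python3 -m pendant '1 3 1 40 0 0 0; 1 3 1 70 0 0 0; 1 3 1 85 0 0 0; 1 3 1 93 0 0 0; 1 3 1 93 0 0 0'; python3 -m pendant '0.5 0 0 0 0 0 0; 0.5 0 0 0 0 0 0; 0.5 0 0 0 0 0 0; 0.5 0 0 0 0 0 0; 0.5 0 0 0 0 0 0'; python3 -m pendant '0.5 0 0 -5 0 0 0; 0.5 0 0 -30 0 0 0; 0.5 0 0 -70 0 0 0; 0.5 0 0 -90 0 0 0; 0.5 0 0 -90 0 0 0';python3 -m pendant '0.5 -33 -44 0 0 0 0; 0.5 -66 -88 0 0 0 0; 0.5 -99 -132 0 0 0 0; 0.5 -125 -167 0 0 0 0; 0.5 -125 -167 0 0 0 0'
python3 - <<'E'
from h import *
to(.4986,.0991,.018,32,0)
look()
E
```

```text
time_s: 45.98
ee_pos: [0.6941, 0.0231, 0.0102]
orientation: [0.96, 0.28, -0.001, -0.0]
force: [-0.0, 0.2, -0.2]
finger_gap: 0.0856
finger_force: 0.0
time_s: 46.6
ee_pos: [0.6952, 0.0231, 0.0124]
orientation: [0.96, 0.28, 0.001, 0.0]
force: [-0.0, -0.3, 6.1]
finger_gap: 0.0602
finger_force: 65.0
time_s: 47.22
ee_pos: [0.695, 0.0231, 0.102]
orientation: [0.96, 0.28, 0.001, 0.0]
force: [-0.3, 0.1, -0.3]
finger_gap: 0.0603
finger_force: 64.8
time_s: 47.85
ee_pos: [0.4957, 0.0976, 0.0976]
orientation: [0.96, 0.281, -0.003, -0.001]
force: [0.1, 0.1, -0.2]
finger_gap: 0.0601
finger_force: 64.9
shift [ 3.6  0.5 79.6] turn [-0.2  0.3  0.7]
purp 12024 281.5 280.9 [120.  128.1] z14 [0.4561 0.0733] z17 [0.4575 0.0742]
purp 6356 353.3 150.7 [87.1 93.6] z14 [0.5679 0.086 ] z17 [0.5677 0.0867]
purp 6158 333.1 48.0 [ 83.  101.4] z14 [0.6123 0.1349] z17 [0.6115 0.1349]
purp 5230 252.5 136.0 [76.2 92. ] z14 [0.5386 0.1499] z17 [0.5389 0.1497]
purp 2386 217.9 19.1 [47.7 69.7] z14 [0.587 0.204] z17 [0.5866 0.2031]
purp 386 551.2 377.8 [20.6 30.9] z14 [ 0.504 -0.177] z17 [ 0.5048 -0.1727]
purp 340 211.3 -4.5 [108.9 144.9] z14 [0.5958 0.2135] z17 [0.5952 0.2125]
```

```bash
python3 -m pendant '0.5 3 0 40 0 0 0; 0.5 3 0 65 0 0 0; 0.5 3 0 74 0 0 0; 0.5 3 0 79 0 0 0; 0.5 3 0 79 0 0 0'; python3 -m pendant '0.82 0 0 0 0 0 0; 0.82 0 0 0 0 0 0; 0.82 0 0 0 0 0 0; 0.82 0 0 -15 0 0 0; 0.82 0 0 -60 0 0 0'; python3 -m pendant '1 0 0 -62 0 0 0; 1 0 0 -124 0 0 10; 1 0 0 -124 0 0 20; 1 0 0 -124 0 0 28; 1 0 0 -124 0 0 28';python3 - <<'E'
from h import *
c=look()
to(*mw((-45,-92)),.10,4,0)
to(*mw((-45,0)),.10,4,0)
E
```

```text
time_s: 48.52
ee_pos: [0.5018, 0.0982, 0.0215]
orientation: [0.96, 0.28, -0.001, -0.0]
force: [-0.7, 0.7, -0.4]
finger_gap: 0.0602
finger_force: 64.9
time_s: 49.15
ee_pos: [0.4996, 0.0981, 0.0799]
orientation: [0.96, 0.28, -0.003, -0.001]
force: [-0.2, -0.9, 1.0]
finger_gap: 0.0703
finger_force: 0.0
time_s: 49.78
ee_pos: [0.5016, 0.0983, 0.2063]
orientation: [0.999, 0.04, -0.0, -0.0]
force: [-0.2, -0.5, -0.3]
finger_gap: 0.085
finger_force: 0.0
purp 2910 300.1 131.1 [59.5 62.3] z14 [0.5676 0.0851] z17 [0.5676 0.0853]
purp 2578 233.6 152.7 [56.3 59.8] z14 [0.5404 0.152 ] z17 [0.5407 0.1516]
purp 2481 283.0 195.1 [56.1 56.3] z14 [0.4995 0.0971] z17 [0.5002 0.0971]
purp 2414 253.0 83.9 [54.2 58.8] z14 [0.6082 0.1355] z17 [0.6079 0.1352]
purp 2114 534.8 212.5 [44.8 62.7] z14 [ 0.5023 -0.1812] z17 [ 0.503  -0.1786]
purp 1861 185.1 98.0 [51.2 55. ] z14 [0.5899 0.2019] z17 [0.5897 0.201 ]
shift [-14.2 356.3 105.9] turn [0.  0.  0.7]
shift [-13.  264.3 105.9] turn [0.  0.  0.7]
```

```bash
python3 -m pendant '0.9 -3 60 0 0 0 0; 0.9 -6 120 0 0 0 0; 0.9 -9 180 20 0 0 0; 0.9 -13 230 50 0 0 0; 0.9 -13 264 90 0 0 0';python3 -m pendant '0.9 0 0 20 0 0 0; 0.9 0 0 26 0 0 0; 0.9 0 0 26 0 0 0; 0.9 0 0 26 0 0 0; 0.9 0 0 26 0 0 0'
python3 - <<'E'
from h import *
to(*mw((-45,0)),.040,4)
look()
E
```

```text
time_s: 50.45
ee_pos: [0.5094, -0.1685, 0.1155]
orientation: [0.999, 0.04, 0.0, 0.001]
force: [1.1, -1.3, -0.1]
finger_gap: 0.0766
finger_force: 0.0
time_s: 51.08
ee_pos: [0.51, -0.1655, 0.0905]
orientation: [0.999, 0.04, 0.0, 0.001]
force: [0.4, -0.8, -1.0]
finger_gap: 0.0771
finger_force: 0.0
shift [ 0.1  0.5 50.5] turn [ 0.1 -0.   0.6]
purp 6082 425.3 240.3 [ 71.8 108.3] z14 [ 0.509  -0.2706] z17 [ 0.51  -0.269]
purp 5690 283.0 239.9 [ 72.2 100.6] z14 [ 0.501  -0.1667] z17 [ 0.5021 -0.1666]
```

```bash
python3 -m pendant '0.9 0 1 25 0 0 0; 0.9 0 1 40 0 0 0; 0.9 0 1 46 0 0 0; 0.9 0 1 51 0 0 0; 0.9 0 1 51 0 0 0'; python3 -m pendant '0.5 0 0 0 0 0 0; 0.5 0 0 0 0 0 0; 0.5 0 0 0 0 0 0; 0.5 0 0 0 0 0 0; 0.5 0 0 -1 0 0 0';python3 -m pendant '0.5 0 0 -6 0 0 0; 0.5 0 0 -20 0 0 0; 0.5 0 0 -50 0 0 0; 0.5 0 0 -90 0 0 0; 0.5 0 0 -90 0 0 0'
python3 - <<'E'
from h import *
to(.66,.0,.15,94,0)
look("w9")
E
```

```text
time_s: 51.75
ee_pos: [0.5093, -0.1669, 0.0382]
orientation: [0.999, 0.04, -0.001, 0.0]
force: [0.1, -0.7, 0.2]
finger_gap: 0.0769
finger_force: 0.0
time_s: 52.38
ee_pos: [0.5105, -0.1673, 0.0411]
orientation: [0.999, 0.04, 0.001, 0.001]
force: [2.0, 0.2, 2.4]
finger_gap: 0.0601
finger_force: 65.0
time_s: 53.0
ee_pos: [0.5112, -0.1677, 0.1342]
orientation: [0.999, 0.04, 0.003, 0.002]
force: [0.8, 0.5, -0.6]
finger_gap: 0.0601
finger_force: 64.7
shift [ 161.6 -155.3  -15.5] turn [  0.4  -0.1 -89.5]
purp 8694 281.3 274.0 [ 84.5 131.3] z14 [ 0.4529 -0.172 ] z17 [ 0.4544 -0.1719]
purp 4244 396.6 222.3 [62.4 86.8] z14 [ 0.5099 -0.2679] z17 [ 0.5108 -0.2666]
```

```bash
python3 -m pendant '0.5 35 -33 -15 0 0 -10; 0.5 70 -66 -15 0 0 -20; 0.5 105 -100 -15 0 0 -30; 0.5 135 -130 -15 0 0 -40; 0.5 162 -155 -15 0 0 -50';python3 -m pendant '0.5 0 0 0 0 0 -10; 0.5 0 0 0 0 0 -20; 0.5 0 0 0 0 0 -30; 0.5 0 0 0 0 0 -40; 0.5 0 0 0 0 0 -50';python3 -m pendant '0.5 0 0 0 0 0 -10; 0.5 0 0 0 0 0 -20; 0.5 0 0 0 0 0 -30; 0.5 0 0 0 0 0 -40; 0.5 0 0 0 0 0 -50'; python3 -m pendant '0.5 0 0 0 0 0 -10; 0.5 0 0 0 0 0 -20; 0.5 0 0 0 0 0 -29.5; 0.5 0 0 0 0 0 -29.5; 0.5 0 0 0 0 0 -29.5'
python3 - <<'E'
from h import *
to(.69,.02,.06,184,-38)
print(r.read_state()["q"])
E
```

```text
time_s: 53.68
ee_pos: [0.6588, 0.0019, 0.1419]
orientation: [0.887, 0.461, -0.002, -0.001]
force: [0.4, -0.6, 0.3]
finger_gap: 0.0601
finger_force: 64.6
time_s: 54.3
ee_pos: [0.6579, 0.0005, 0.1419]
orientation: [0.61, 0.793, -0.001, -0.002]
force: [0.4, 0.5, -0.0]
finger_gap: 0.0602
finger_force: 64.6
time_s: 54.92
ee_pos: [0.6579, 0.0005, 0.142]
orientation: [0.218, 0.976, -0.001, -0.002]
force: [-0.7, 0.5, -0.0]
finger_gap: 0.0601
finger_force: 64.6
time_s: 55.55
ee_pos: [0.6583, 0.0005, 0.1429]
orientation: [-0.034, 0.999, 0.0, -0.002]
force: [0.2, -0.2, -0.6]
finger_gap: 0.0598
finger_force: 64.6
shift [-33.2  17.4  82.8] turn [ -0.  -38.2  -0.1]
[-5.08431258e-02  2.52892356e-01  1.22091476e+00 -2.73187847e-04
  1.67099809e+00 -1.68895920e+00]
```

```bash
python3 -m pendant '0.5 -10 5 15 0 -10 0; 0.5 -20 10 30 0 -20 0; 0.5 -28 14 45 0 -30 0; 0.5 -33 17 65 0 -38 0; 0.5 -33 17 83 0 -38 0'; python3 -m pendant '0.5 0 0 0 0 0 0; 0.5 12 0 15 0 0 0; 0.5 18 0 24 0 0 0; 0.5 23 0 29 0 0 0; 0.5 23 0 29 0 0 0'
python3 - <<'E'
from h import *
to(.69,.02,.015,184,-38)
print(r.read_state()["q"])
E
```

```text
time_s: 56.18
ee_pos: [0.6864, 0.02, 0.0554]
orientation: [-0.032, 0.946, 0.012, 0.321]
force: [-1.2, -0.1, -0.8]
finger_gap: 0.0603
finger_force: 64.6
time_s: 56.8
ee_pos: [0.6901, 0.0197, 0.0235]
orientation: [-0.033, 0.945, 0.011, 0.324]
force: [-0.4, -0.4, -0.1]
finger_gap: 0.0601
finger_force: 64.7
shift [5.3 0.3 6.7] turn [ 0.  -0.1  0. ]
[-0.05908719 -0.07265989  1.91393151  0.13184395  0.64795533 -1.77850157]
```

```bash
python3 -m pendant '0.5 3 0 4 0 0 0; 0.5 5 0 7 0 0 0; 0.5 5 0 7 0 0 0; 1 5 0 7 0 0 0; 1 5 0 7 0 0 0';python3 -m pendant '1 0 0 0 0 0 0; 1 0 0 0 0 0 0; 1 0 0 -10 0 0 0; 1 0 0 -30 0 0 0; 1 0 0 -60 0 0 0'; python3 -m pendant '1 -30 0 -20 0 10 0; 1 -45 1 -16 0 20 0; 1 -52 1 -10 0 30 0; 1 -57 1 -7 0 38 0; 1 -57 1 -7 0 38 0';python3 -m pendant '1 0 0 0 0 0 10; 1 0 0 0 0 0 20; 1 0 0 0 0 0 29; 1 0 0 0 0 0 29; 1 0 0 0 0 0 29'
python3 - <<'E'
from h import *
to(.694,.021,.010,155)
look()
E
```

```text
time_s: 57.42
ee_pos: [0.6905, 0.0197, 0.0156]
orientation: [-0.033, 0.945, 0.011, 0.325]
force: [0.3, 1.2, -0.1]
finger_gap: 0.0856
finger_force: 0.0
time_s: 58.05
ee_pos: [0.6525, 0.0171, 0.0624]
orientation: [-0.033, 0.945, 0.011, 0.324]
force: [-0.4, 0.3, 0.3]
finger_gap: 0.0851
finger_force: 0.0
time_s: 58.68
ee_pos: [0.6949, 0.0211, 0.0998]
orientation: [-0.035, 0.999, 0.0, -0.003]
force: [-0.7, -0.8, -0.4]
finger_gap: 0.0857
finger_force: 0.0
time_s: 59.3
ee_pos: [0.6935, 0.0209, 0.104]
orientation: [0.215, 0.977, -0.0, 0.0]
force: [-0.2, -0.5, -0.3]
finger_gap: 0.0852
finger_force: 0.0
shift [-0.4  0.3 94. ] turn [-0.   0.   0.2]
purp 7841 409.0 40.5 [ 86.1 176.2] z14 [0.6146 0.1492] z17 [0.6148 0.1479]
purp 5310 289.1 28.3 [ 71.2 104.7] z14 [0.5756 0.0815] z17 [0.5763 0.0811]
purp 4785 280.2 221.6 [77.2 78.9] z14 [0.6915 0.0217] z17 [0.6906 0.0221]
```

```bash
python3 -m pendant '1 2 0 40 0 0 0; 1 2 0 70 0 0 0; 1 2 0 85 0 0 0; 1 2 0 94 0 0 0; 1 2 0 94 0 0 0'; python3 -m pendant '0.5 0 0 0 0 0 0; 0.5 0 0 0 0 0 0; 0.5 0 0 0 0 0 0; 0.5 0 0 0 0 0 0; 0.5 0 0 0 0 0 0'; python3 -m pendant '0.5 0 0 -5 0 0 0; 0.5 0 0 -30 0 0 0; 0.5 0 0 -70 0 0 0; 0.5 0 0 -90 0 0 0; 0.5 0 0 -90 0 0 0';python3 -m pendant '0.5 52 8 0 0 0 0; 0.5 104 16 0 0 0 0; 0.5 156 24 0 0 0 0; 0.5 208 32 0 0 0 0; 0.5 258 39 0 0 0 0'
python3 - <<'E'
from h import *
to(.4738,.166,.018,155,0)
look()
E
```

```text
time_s: 59.98
ee_pos: [0.6922, 0.0218, 0.0093]
orientation: [0.216, 0.976, -0.0, -0.001]
force: [0.6, 0.5, 0.4]
finger_gap: 0.0854
finger_force: 0.0
time_s: 60.6
ee_pos: [0.6934, 0.0218, 0.0116]
orientation: [0.216, 0.976, 0.0, 0.001]
force: [0.0, -0.1, 6.6]
finger_gap: 0.061
finger_force: 65.4
time_s: 61.22
ee_pos: [0.6932, 0.0218, 0.1012]
orientation: [0.216, 0.976, 0.0, 0.001]
force: [-0.1, 0.9, -0.9]
finger_gap: 0.061
finger_force: 64.9
time_s: 61.85
ee_pos: [0.4722, 0.1666, 0.0969]
orientation: [0.216, 0.976, -0.001, -0.002]
force: [-0.5, 0.2, -0.5]
finger_gap: 0.061
finger_force: 64.9
shift [-2.   0.4 78.9] turn [-0.2 -0.2  0. ]
purp 17160 273.3 297.4 [151.8 168.4] z14 [0.523  0.1364] z17 [0.5213 0.1373]
```

```bash
cat >> h.py <<'E'
TC=np.array([.5442,.1535])
SOAPS=[(.5412,.1533),(.592,.205),(.6125,.139),(.568,.0865),(.5,.0975)]
def still(z=.017):
    for n in("scene","side"):
        c=cam(n);m=mask(c["img"],*PURP);o=[]
        for x,y in SOAPS:
            a=np.linspace(0,6.283,24);u=proj(c,np.c_[x+.026*np.cos(a),y+.026*np.sin(a),np.full(24,z)]).round().astype(int)
            k=np.zeros_like(m);cv2.fillPoly(k,[u],255);o.append(round(float((m[k>0]>0).mean()),2))
        print(n,o)
E
python3 - <<'E'
from h import *
still()
E
```

```text
scene [1.0, 1.0, 0.85, 0.79, 1.0]
side [1.0, 1.0, 1.0, 0.46, 0.94]
```

```bash
python3 -m pendant '0.5 -2 0 40 0 0 0; 0.5 -2 0 65 0 0 0; 0.5 -2 0 74 0 0 0; 0.5 -2 0 79 0 0 0; 0.5 -2 0 79 0 0 0'; python3 -m pendant '0.82 0 0 0 0 0 0; 0.82 0 0 0 0 0 0; 0.82 0 0 0 0 0 0; 0.82 0 0 -15 0 0 0; 0.82 0 0 -60 0 0 0'; python3 -m pendant '1 0 0 -62 0 0 10; 1 0 0 -124 0 0 20; 1 0 0 -124 0 0 30; 1 0 0 -124 0 0 40; 1 0 0 -124 0 0 50';python3 - <<'E'
from h import *
c=look()
to(*mw((-45,-92)),.20,4,0)
E
```

```text
time_s: 62.62
ee_pos: [0.4769, 0.1651, 0.0207]
orientation: [0.216, 0.976, -0.0, -0.001]
force: [0.7, 1.0, -0.3]
finger_gap: 0.061
finger_force: 64.9
time_s: 63.25
ee_pos: [0.4749, 0.1648, 0.0792]
orientation: [0.216, 0.976, -0.001, -0.003]
force: [-0.0, -0.3, 0.6]
finger_gap: 0.0698
finger_force: 0.0
time_s: 63.88
ee_pos: [0.4768, 0.1653, 0.2059]
orientation: [0.611, 0.792, 0.0, -0.0]
force: [-0.4, 0.4, 0.2]
finger_gap: 0.0857
finger_force: 0.0
purp 4916 307.7 205.7 [ 56.  126.6] z14 [0.5076 0.1606] z17 [0.5072 0.1613]
purp 2688 394.2 184.0 [56.1 61.1] z14 [0.5906 0.2072] z17 [0.5894 0.2075]
purp 2313 390.3 243.9 [51.7 57.1] z14 [0.6109 0.1413] z17 [0.6095 0.1422]
purp 2172 284.6 253.9 [51.8 53.5] z14 [0.498  0.0989] z17 [0.4976 0.1001]
purp 2097 338.1 276.4 [50.4 53. ] z14 [0.566  0.0872] z17 [0.565  0.0886]
shift [-419.9  -66.1    5.7] turn [ -0.   -0.  100.3]
```

```bash
python3 -m pendant '0.9 -60 -9 0 0 0 10; 0.9 -120 -19 0 0 0 20; 0.9 -180 -28 0 0 0 30; 0.9 -240 -38 0 0 0 40; 0.9 -297 -47 0 0 0 50'; python3 -m pendant '0.9 0 0 0 0 0 10; 0.9 0 0 0 0 0 20; 0.9 0 0 0 0 0 30; 0.9 0 0 0 0 0 40; 0.9 0 0 0 0 0 50'
python3 - <<'E'
from h import *
to(*mw((-45,-92)),.09,4,0)
E
```

```text
time_s: 64.55
ee_pos: [0.5083, -0.1358, 0.2056]
orientation: [0.888, 0.461, -0.0, 0.0]
force: [0.8, 0.1, 0.2]
finger_gap: 0.077
finger_force: 0.0
time_s: 65.18
ee_pos: [0.5084, -0.1338, 0.2054]
orientation: [0.999, 0.043, -0.0, 0.0]
force: [0.5, 0.0, -0.6]
finger_gap: 0.0768
finger_force: 0.0
shift [ -2.4 124.3 115.5] turn [0.  0.  0.9]
```

```bash
python3 -m pendant '0.9 0 50 10 0 0 1; 0.9 -1 95 40 0 0 1; 0.9 -2 124 80 0 0 1; 0.9 -2 124 115 0 0 1; 0.9 -2 124 115 0 0 1'; python3 -m pendant '0.9 0 0 0 0 0 0; 0.9 0 0 0 0 0 0; 0.9 0 0 0 0 0 0; 0.9 0 0 0 0 0 0; 0.9 0 0 0 0 0 0'
python3 - <<'E'
from h import *
to(*mw((-45,-92)),.04,4,0)
look()
E
```

```text
time_s: 65.8
ee_pos: [0.5153, -0.2569, 0.0864]
orientation: [0.999, 0.036, -0.004, -0.002]
force: [-0.5, -0.3, -0.1]
finger_gap: 0.0773
finger_force: 0.0
time_s: 66.42
ee_pos: [0.5171, -0.2575, 0.0895]
orientation: [0.999, 0.035, -0.001, 0.0]
force: [-0.9, -0.6, 0.2]
finger_gap: 0.0768
finger_force: 0.0
shift [-0.6  0.4 49.5] turn [0.  0.1 0. ]
purp 5921 283.3 240.4 [ 75.  100.7] z14 [ 0.508  -0.2587] z17 [ 0.5092 -0.2586]
```

```bash
python3 -m pendant '0.9 0 1 25 0 0 0; 0.9 0 1 40 0 0 0; 0.9 0 1 46 0 0 0; 0.9 0 1 50 0 0 0; 0.9 0 1 50 0 0 0'; python3 -m pendant '0.5 0 0 0 0 0 0; 0.5 0 0 0 0 0 0; 0.5 0 0 0 0 0 0; 0.5 0 0 0 0 0 0; 0.5 0 0 -1 0 0 0';python3 -m pendant '0.5 0 0 -6 0 0 0; 0.5 0 0 -20 0 0 0; 0.5 0 0 -50 0 0 0; 0.5 0 0 -90 0 0 0; 0.5 0 0 -90 0 0 0'
python3 - <<'E'
from h import *
to(.66,.0,.15,94,0)
look()
E
```

```text
time_s: 67.1
ee_pos: [0.5172, -0.2586, 0.0396]
orientation: [0.999, 0.035, -0.001, 0.0]
force: [0.2, 0.0, 0.8]
finger_gap: 0.0767
finger_force: 0.0
time_s: 67.72
ee_pos: [0.5175, -0.2588, 0.0411]
orientation: [0.999, 0.035, -0.0, 0.001]
force: [0.1, -0.2, 0.8]
finger_gap: 0.0603
finger_force: 64.9
time_s: 68.35
ee_pos: [0.519, -0.2595, 0.1359]
orientation: [0.999, 0.035, 0.003, 0.002]
force: [-0.4, -0.5, -0.2]
finger_gap: 0.0603
finger_force: 64.7
shift [ 159.  -248.9  -14.5] turn [  0.4  -0.  -90. ]
purp 9010 281.2 274.8 [ 87.9 130.9] z14 [ 0.4589 -0.2635] z17 [ 0.4605 -0.2634]
```

```bash
python3 -m pendant '0.5 30 -50 -15 0 0 -10; 0.5 62 -100 -15 0 0 -20; 0.5 94 -150 -15 0 0 -30; 0.5 126 -200 -15 0 0 -40; 0.5 159 -249 -15 0 0 -50';python3 -m pendant '0.5 0 0 0 0 0 -10; 0.5 0 0 0 0 0 -20; 0.5 0 0 0 0 0 -30; 0.5 0 0 0 0 0 -40; 0.5 0 0 0 0 0 -50';python3 -m pendant '0.5 0 0 0 0 0 -10; 0.5 0 0 0 0 0 -20; 0.5 0 0 0 0 0 -30; 0.5 0 0 0 0 0 -40; 0.5 0 0 0 0 0 -50'; python3 -m pendant '0.5 0 0 0 0 0 -10; 0.5 0 0 0 0 0 -20; 0.5 0 0 0 0 0 -30; 0.5 0 0 0 0 0 -30; 0.5 0 0 0 0 0 -30'
python3 - <<'E'
from h import *
to(.69,.02,.06,184,-38)
E
```

```text
time_s: 69.03
ee_pos: [0.6584, 0.0029, 0.1436]
orientation: [0.89, 0.457, -0.002, -0.001]
force: [0.6, -0.2, -0.3]
finger_gap: 0.0604
finger_force: 64.7
time_s: 69.65
ee_pos: [0.6576, 0.0011, 0.1433]
orientation: [0.613, 0.79, -0.001, -0.002]
force: [-0.7, 0.1, -0.7]
finger_gap: 0.06
finger_force: 64.8
time_s: 70.28
ee_pos: [0.6576, 0.0011, 0.1433]
orientation: [0.222, 0.975, -0.001, -0.002]
force: [-0.6, -0.6, -0.3]
finger_gap: 0.0599
finger_force: 64.8
time_s: 70.9
ee_pos: [0.658, 0.0011, 0.1442]
orientation: [-0.034, 0.999, -0.0, -0.002]
force: [0.4, 0.2, 0.3]
finger_gap: 0.0601
finger_force: 64.8
shift [-33.5  16.7  84.1] turn [ -0.  -38.2  -0.1]
```

```bash
python3 -m pendant '0.5 -10 5 15 0 -10 0; 0.5 -20 10 30 0 -20 0; 0.5 -28 14 45 0 -30 0; 0.5 -33 17 65 0 -38 0; 0.5 -33 17 84 0 -38 0'; python3 -m pendant '0.5 0 0 0 0 0 0; 0.5 14 0 18 0 0 0; 0.5 22 0 29 0 0 0; 0.5 27 0 34 0 0 0; 0.5 28 0 36 0 0 0'; python3 -m pendant '0.5 0 0 0 0 0 0; 0.5 0 0 0 0 0 0; 0.5 0 0 0 0 0 0; 1 0 0 0 0 0 0; 1 0 0 0 0 0 0';python3 -m pendant '1 0 0 0 0 0 0; 1 0 0 0 0 0 0; 1 0 0 -10 0 0 0; 1 0 0 -30 0 0 0; 1 0 0 -60 0 0 0'; python3 -m pendant '1 -30 0 -20 0 10 0; 1 -45 1 -16 0 20 0; 1 -52 1 -10 0 30 0; 1 -57 1 -7 0 38 0; 1 -57 1 -7 0 38 0';python3 -m pendant '1 0 0 0 0 0 10; 1 0 0 0 0 0 20; 1 0 0 0 0 0 30; 1 0 0 0 0 0 40; 1 0 0 0 0 0 50'; python3 -m pendant '1 0 0 0 0 0 10; 1 0 0 0 0 0 20; 1 0 0 0 0 0 25; 1 0 0 0 0 0 25; 1 0 0 0 0 0 25'
python3 - <<'E'
from h import *
c=look()
# soap with fingers now; keep shift for its xy
to(.694,.021,.012,109)
E
```

```text
time_s: 71.53
ee_pos: [0.6862, 0.0206, 0.0558]
orientation: [-0.032, 0.946, 0.012, 0.321]
force: [-0.5, 0.2, -0.8]
finger_gap: 0.06
finger_force: 64.8
time_s: 72.15
ee_pos: [0.6903, 0.0203, 0.0155]
orientation: [-0.033, 0.945, 0.011, 0.324]
force: [-0.3, -0.0, -0.2]
finger_gap: 0.0603
finger_force: 64.8
time_s: 72.78
ee_pos: [0.6901, 0.0204, 0.0157]
orientation: [-0.033, 0.945, 0.011, 0.325]
force: [-0.5, 0.1, -0.2]
finger_gap: 0.0855
finger_force: 0.0
time_s: 73.4
ee_pos: [0.6522, 0.0178, 0.0627]
orientation: [-0.033, 0.945, 0.011, 0.324]
force: [0.4, 0.8, 0.6]
finger_gap: 0.0855
finger_force: 0.0
time_s: 74.03
ee_pos: [0.6946, 0.0217, 0.1]
orientation: [-0.035, 0.999, 0.0, -0.003]
force: [-0.8, -0.7, -0.2]
finger_gap: 0.0855
finger_force: 0.0
time_s: 74.65
ee_pos: [0.6928, 0.0215, 0.1049]
orientation: [0.393, 0.919, 0.0, 0.001]
force: [0.6, 0.1, -0.5]
finger_gap: 0.0853
finger_force: 0.0
time_s: 75.28
ee_pos: [0.6932, 0.0216, 0.1043]
orientation: [0.58, 0.815, 0.0, 0.0]
force: [-0.4, 0.1, -0.3]
finger_gap: 0.0854
finger_force: 0.0
purp 13996 96.1 60.6 [ 90.7 221.1] z14 [0.5402 0.0889] z17 [0.5419 0.0889]
purp 5935 223.0 31.4 [ 77.7 104.7] z14 [0.6146 0.1328] z17 [0.6153 0.1322]
purp 4820 281.9 221.5 [77.4 79.3] z14 [0.6927 0.0237] z17 [0.6924 0.0246]
purp 589 129.1 5.6 [13.9 68.7] z14 [0.5547 0.1272] z17 [0.5562 0.1268]
shift [-0.8  0.5 92. ] turn [-0.   0.   0.1]
```

```bash
python3 -m pendant '1 20 -20 -50 0 0 0; 1 45 -45 -85 0 0 0; 1 70 -70 -120 0 0 0; 1 100 -98 -156 0 0 0; 1 100 -98 -156 0 0 0'; python3 -m pendant '1 0 0 0 0 0 0; 1 0 0 0 0 0 0; 1 0 0 0 0 0 0; 1 0 0 0 0 0 0; 1 0 0 0 0 0 0'
python3 - <<'E'
from h import *
c=look("w10");t=tin(c);print(c["T"][:3,3])
E
```

```text
time_s: 75.95
ee_pos: [0.5681, 0.0856, 0.2653]
orientation: [0.579, 0.815, 0.003, 0.003]
force: [-0.6, -0.2, 0.5]
finger_gap: 0.0857
finger_force: 0.0
time_s: 76.58
ee_pos: [0.5688, 0.0841, 0.2591]
orientation: [0.581, 0.814, -0.001, -0.001]
force: [0.3, 0.1, 0.2]
finger_gap: 0.0854
finger_force: 0.0
purp 4607 253.1 107.1 [ 54.  124.2] z14 [0.5071 0.1601] z17 [0.5074 0.1601]
purp 2053 330.4 153.4 [50.5 51.8] z14 [0.6116 0.1401] z17 [0.6111 0.1402]
purp 2033 230.7 155.9 [50.1 51.8] z14 [0.4983 0.0979] z17 [0.4987 0.0984]
purp 1969 334.5 94.0 [50.1 55.5] z14 [0.5912 0.2041] z17 [0.5908 0.2037]
purp 1881 280.7 183.1 [48.8 49.1] z14 [0.5665 0.0861] z17 [0.5663 0.0867]
purp 1491 353.8 257.1 [42.  45.3] z14 [0.6916 0.0234] z17 [0.6905 0.0244]
tin [0.5439 0.1538 0.1087] rms 0.0004
[0.54449129 0.15455216 0.39365238]
```

View pics/w10.png

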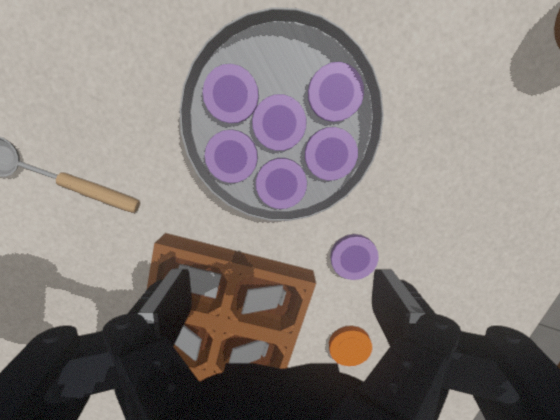

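Run:
```python
from h import *
c=cam("wrist")
im=c["img"].astype(int);h=cv2.cvtColor(c["img"],cv2.COLOR_RGB2HSV);m=mask(c["img"],*PURP)
print("rim/inner", im[92,230],im[92,208])
thr=(im[92,230].sum()+im[92,208].sum())/2
k=((m>0)&(im.sum(2)<thr)).astype(np.uint8)*255
k=cv2.morphologyEx(k,cv2.MORPH_OPEN,np.ones((5,5)))
S=[]
for a,q in blobs(k,300):
    (x,y),ax,_=cv2.fitEllipse(q);p=plane(c,(x,y),.017)[0,:2];d=p-TC;print(int(a),round(x),round(y),np.round(p,4),round(np.hypot(*d)*1000,1),round(np.degrees(np.arctan2(d[1],d[0]))))
    if np.hypot(*d)<.1:S.append(p)
S=np.array(S);best=max(((min(np.hypot(*(S-(X:=TC+rr*np.array([np.cos(t),np.sin(t)]))).T).min()-.064,.106-.032-rr+0.0),rr,np.degrees(t),X) for rr in np.arange(.066,.075,.001) for t in np.radians(np.arange(90,130,1))),key=lambda v:v[0])
print(best)
```

```text
rim/inner [133 106 157] [160 132 177]
963 230 93 [0.4777 0.1655] 67.6 170
887 336 92 [0.5915 0.206 ] 70.7 48
884 279 123 [0.5411 0.1536] 3.1 179
835 230 157 [0.4983 0.0974] 72.5 -129
822 331 154 [0.6121 0.1399] 69.3 -11
779 281 184 [0.5669 0.0858] 71.4 -71
622 355 259 [0.6925 0.0228] 197.6 -41
(np.float64(0.004102094764743061), np.float64(0.069), np.float64(107.0), array([0.52402635, 0.21948503]))
```

Run:
```python
from h import *
to(.6910,.0277,.10,108)
```

```text
shift [-93.3  97.4 159.2] turn [-0.1 -0.   1. ]
```

```bash
python3 -m pendant '1 -30 30 20 0 0 1; 1 -60 60 50 0 0 1; 1 -93 97 80 0 0 1; 1 -93 97 130 0 0 1; 1 -93 97 159 0 0 1';python3 -m pendant '1 0 0 0 0 0 0; 1 0 0 0 0 0 0; 1 0 0 0 0 0 0; 1 0 0 0 0 0 0; 1 0 0 0 0 0 0'
python3 - <<'E'
from h import *
to(.6910,.0277,.013,108)
look()
E
```

```text
time_s: 77.3
ee_pos: [0.6896, 0.0275, 0.0956]
orientation: [0.588, 0.809, -0.002, -0.003]
force: [1.1, -0.1, 0.1]
finger_gap: 0.0852
finger_force: 0.0
time_s: 77.92
ee_pos: [0.6907, 0.028, 0.1012]
orientation: [0.587, 0.809, -0.0, -0.0]
force: [-0.5, 0.4, 0.2]
finger_gap: 0.0854
finger_force: 0.0
shift [-0.3  0.3 88.2] turn [-0.  0.  0.]
purp 14815 88.1 69.3 [ 94.3 227.9] z14 [0.5363 0.0913] z17 [0.5381 0.0914]
purp 7007 219.1 37.3 [ 89.4 104.4] z14 [0.6134 0.1361] z17 [0.6141 0.1356]
purp 4836 282.6 231.1 [77.4 79.6] z14 [0.6928 0.0239] z17 [0.6924 0.0249]
purp 1704 122.5 11.4 [28.4 94.1] z14 [0.5522 0.1313] z17 [0.5538 0.1309]
```

```bash
python3 -m pendant '1 0 0 40 0 0 0; 1 0 0 65 0 0 0; 1 0 0 80 0 0 0; 1 0 0 88 0 0 0; 1 0 0 88 0 0 0'; python3 -m pendant '0.5 0 0 0 0 0 0; 0.5 0 0 0 0 0 0; 0.5 0 0 0 0 0 0; 0.5 0 0 0 0 0 0; 0.5 0 0 0 0 0 0'; python3 -m pendant '0.5 0 0 -5 0 0 0; 0.5 0 0 -30 0 0 0; 0.5 0 0 -70 0 0 0; 0.5 0 0 -90 0 0 0; 0.5 0 0 -90 0 0 0';python3 -m pendant '0.5 48 -20 0 0 0 0; 0.5 96 -40 0 0 0 0; 0.5 144 -60 0 0 0 0; 0.5 192 -80 0 0 0 0; 0.5 239 -99 0 0 0 0'; python3 -m pendant '0.5 0 0 0 0 0 0; 0.5 0 0 0 0 0 0; 0.5 0 0 0 0 0 0; 0.5 0 0 0 0 0 0; 0.5 0 0 0 0 0 0'
python3 - <<'E'
from h import *
to(.5225,.2246,.022,108,0)
look();still()
E
```

```text
time_s: 78.6
ee_pos: [0.6904, 0.0279, 0.0125]
orientation: [0.588, 0.809, -0.001, -0.001]
force: [0.2, 0.1, -0.1]
finger_gap: 0.0852
finger_force: 0.0
time_s: 79.22
ee_pos: [0.6914, 0.0281, 0.0153]
orientation: [0.587, 0.809, 0.001, 0.001]
force: [-1.9, -0.3, 6.0]
finger_gap: 0.0581
finger_force: 62.6
time_s: 79.85
ee_pos: [0.6917, 0.0279, 0.105]
orientation: [0.588, 0.809, 0.001, 0.001]
force: [0.5, -0.2, -0.6]
finger_gap: 0.0424
finger_force: 0.0
time_s: 80.47
ee_pos: [0.5202, 0.2254, 0.1002]
orientation: [0.588, 0.809, -0.002, -0.002]
force: [-0.2, 0.1, 0.4]
finger_gap: 0.0428
finger_force: 0.0
time_s: 81.1
ee_pos: [0.5227, 0.2239, 0.1024]
orientation: [0.588, 0.809, -0.001, -0.001]
force: [-0.1, 0.8, 0.4]
finger_gap: 0.0426
finger_force: 0.0
shift [ 0.7  0.2 80.4] turn [-0.1 -0.  -0. ]
purp 8284 247.7 302.8 [ 91.6 166.2] z14 [0.5169 0.151 ] z17 [0.5166 0.1529]
purp 3230 359.2 263.7 [65.6 79.1] z14 [0.5909 0.2123] z17 [0.5896 0.2134]
purp 863 325.5 342.0 [23.  51.5] z14 [0.5913 0.1348] z17 [0.59   0.1369]
purp 708 235.7 344.8 [21.3 45.3] z14 [0.5185 0.108 ] z17 [0.5183 0.1105]
scene [1.0, 1.0, 0.85, 0.79, 1.0]
side [0.85, 1.0, 0.64, 0.5, 1.0]
```

```bash
python3 -m pendant '1 -48 20 0 0 0 0; 1 -96 40 0 0 0 0; 1 -144 60 0 0 0 0; 1 -192 80 0 0 0 0; 1 -239 99 0 0 0 0'; python3 -m pendant '1 0 0 0 0 0 0; 1 0 0 0 0 0 0; 1 0 0 0 0 0 0; 1 0 0 0 0 0 0; 1 0 0 0 0 0 0'
python3 - <<'E'
from h import *
look();print(r.read_state()["ee_pos"])
E
```

```text
time_s: 81.88
ee_pos: [0.6915, 0.0265, 0.1023]
orientation: [0.588, 0.809, -0.0, -0.001]
force: [0.1, 0.6, -0.4]
finger_gap: 0.0855
finger_force: 0.0
time_s: 82.5
ee_pos: [0.6902, 0.0287, 0.1027]
orientation: [0.587, 0.81, -0.0, -0.0]
force: [0.1, 0.6, 0.6]
finger_gap: 0.0855
finger_force: 0.0
purp 14888 88.3 69.5 [ 93.8 230.2] z14 [0.535  0.0918] z17 [0.5367 0.0919]
purp 7069 220.2 38.4 [ 90.7 103. ] z14 [0.6132 0.1366] z17 [0.6139 0.1361]
purp 4721 330.6 235.2 [75.7 79.5] z14 [0.7285 0.0324] z17 [0.7277 0.0333]
purp 1865 123.9 12.2 [30.6 94.9] z14 [0.5517 0.132 ] z17 [0.5533 0.1315]
[0.69026649 0.02847843 0.10259197]
```

```bash
python3 -m pendant '1 -6 37 0 0 0 0; 1 -6 37 0 0 0 0; 1 -6 37 0 0 0 0; 1 -6 37 0 0 0 0; 1 -6 37 0 0 0 0'
python3 - <<'E'
from h import *
look();print(r.read_state()["ee_pos"])
E
```

```text
time_s: 83.18
ee_pos: [0.7272, 0.0336, 0.1031]
orientation: [0.588, 0.809, -0.0, -0.0]
force: [-0.0, -0.1, 0.0]
finger_gap: 0.0855
finger_force: 0.0
purp 10292 64.6 72.3 [ 89.3 163.7] z14 [0.5572 0.0903] z17 [0.5591 0.0904]
purp 6310 163.2 32.7 [ 79.9 107.7] z14 [0.6146 0.1334] z17 [0.6158 0.133 ]
purp 4813 283.6 226.6 [77.2 79.4] z14 [0.7291 0.0326] z17 [0.7287 0.0335]
purp 952 67.5 7.5 [18.8 80.6] z14 [0.5545 0.1287] z17 [0.5565 0.1283]
[0.72725108 0.03357789 0.10305071]
```

```bash
python3 -m pendant '1 -1 2 40 0 0 0; 1 -1 2 65 0 0 0; 1 -1 2 85 0 0 0; 1 -1 2 93 0 0 0; 1 -1 2 93 0 0 0'; python3 -m pendant '0.5 0 0 0 0 0 0; 0.5 0 0 0 0 0 0; 0.5 0 0 0 0 0 0; 0.5 0 0 0 0 0 0; 0.5 0 0 0 0 0 0'; python3 -m pendant '0.5 0 0 -5 0 0 0; 0.5 0 0 -30 0 0 0; 0.5 0 0 -70 0 0 0; 0.5 0 0 -90 0 0 0; 0.5 0 0 -90 0 0 0'
python3 - <<'E'
from h import *
to(.5235,.2216,.10,108,0)
look()
E
```

```text
time_s: 83.85
ee_pos: [0.7295, 0.0333, 0.0092]
orientation: [0.588, 0.809, -0.001, -0.001]
force: [0.4, 0.3, -0.6]
finger_gap: 0.0855
finger_force: 0.0
time_s: 84.48
ee_pos: [0.7309, 0.0334, 0.012]
orientation: [0.587, 0.809, 0.001, 0.001]
force: [-0.3, 0.1, 6.0]
finger_gap: 0.0606
finger_force: 65.3
time_s: 85.1
ee_pos: [0.7307, 0.0334, 0.1016]
orientation: [0.587, 0.809, 0.001, 0.001]
force: [0.4, 1.0, -0.7]
finger_gap: 0.0605
finger_force: 64.9
shift [ 243.2 -138.7    1.1] turn [0.1 0.1 0. ]
purp 11969 280.9 282.1 [119.8 127.4] z14 [ 0.7454 -0.0126] z17 [ 0.7448 -0.011 ]
purp 9832 61.6 71.7 [ 89.1 155.1] z14 [0.5603 0.0899] z17 [0.5623 0.0901]
purp 6082 156.7 31.3 [ 77.3 109.2] z14 [0.615  0.1325] z17 [0.6163 0.1321]
purp 700 60.3 6.1 [15.3 73.1] z14 [0.5552 0.1276] z17 [0.5573 0.1273]
```

```bash
python3 -m pendant '0.5 53 -30 0 0 0 0; 0.5 106 -60 0 0 0 0; 0.5 159 -90 0 0 0 0; 0.5 212 -120 0 0 0 0; 0.5 243 -139 0 0 0 0'; python3 -m pendant '0.5 0 0 0 0 0 0; 0.5 0 0 0 0 0 0; 0.5 0 0 0 0 0 0; 0.5 0 0 0 0 0 0; 0.5 0 0 0 0 0 0'
python3 - <<'E'
from h import *
to(.5235,.2214,.021,108,0)
look();still()
E
```

```text
time_s: 85.78
ee_pos: [0.519, 0.2228, 0.0968]
orientation: [0.587, 0.81, -0.002, -0.002]
force: [-0.3, 0.9, -0.6]
finger_gap: 0.0606
finger_force: 64.9
time_s: 86.4
ee_pos: [0.5226, 0.2208, 0.0993]
orientation: [0.588, 0.809, -0.001, -0.001]
force: [0.3, 0.1, -0.4]
finger_gap: 0.0601
finger_force: 65.0
shift [ 0.2  1.2 78.3] turn [-0.1 -0.  -0. ]
purp 21531 283.4 291.4 [150.6 207.4] z14 [0.5409 0.1688] z17 [0.5403 0.1705]
scene [1.0, 1.0, 0.85, 0.79, 1.0]
side [0.9, 1.0, 0.69, 0.5, 1.0]
```

```bash
python3 -m pendant '0.5 0 0 40 0 0 0; 0.5 0 0 62 0 0 0; 0.5 0 0 71 0 0 0; 0.5 0 0 76 0 0 0; 0.5 0 0 76 0 0 0'
python3 - <<'E'
from h import *
to(.5235,.2214,.021,108,0);print(r.read_state()["force"])
E
```

```text
time_s: 87.18
ee_pos: [0.5225, 0.2215, 0.0242]
orientation: [0.587, 0.809, -0.0, -0.0]
force: [-0.1, -0.4, 0.4]
finger_gap: 0.0609
finger_force: 65.0
shift [-0.4  0.9  3.2] turn [-0. -0.  0.]
[-0.1274369  -0.40945392  0.42743479]
```

```bash
python3 -m pendant '0.5 0 1 2 0 0 0; 0.5 0 1 3 0 0 0; 0.5 0 1 3 0 0 0; 0.5 0 1 3 0 0 0; 0.5 0 1 3 0 0 0';  python3 -m pendant '0.79 0 0 0 0 0 0; 0.79 0 0 0 0 0 0; 0.79 0 0 0 0 0 0; 0.79 0 0 -10 0 0 0; 0.79 0 0 -50 0 0 0'
python3 - <<'E'
from h import *
to(.568,.085,.26,108)
E
```

```text
time_s: 87.8
ee_pos: [0.5231, 0.2217, 0.0206]
orientation: [0.588, 0.809, -0.001, -0.001]
force: [-0.3, 0.1, -1.9]
finger_gap: 0.0605
finger_force: 65.0
time_s: 88.42
ee_pos: [0.5215, 0.221, 0.0686]
orientation: [0.588, 0.809, -0.003, -0.002]
force: [0.3, 0.1, -0.2]
finger_gap: 0.0676
finger_force: 0.0
shift [-143.7    0.7 -191.4] turn [-0.4 -0.   0. ]
```

```bash
python3 -m pendant '1 0 0 -50 0 0 0; 1 -30 0 -100 0 0 0; 1 -70 0 -140 0 0 0; 1 -110 0 -180 0 0 0; 1 -143 0 -187 0 0 0'; python3 -m pendant '0 0 0 0 0 0 0; 0 0 0 0 0 0 0; 0 0 0 0 0 0 0; 0 0 0 0 0 0 0; 0 0 0 0 0 0 0'
python3 - <<'E'
from h import *
c=cam("wrist");tin(c)
cv2.imwrite("pics/w11.png",cv2.resize(c["img"][0:230,150:420,::-1],None,fx=2.6,fy=2.6,interpolation=cv2.INTER_CUBIC)[:598])
im=c["img"].astype(int);m=mask(c["img"],*PURP)
k=((m>0)&(im.sum(2)<432)).astype(np.uint8)*255
k=cv2.morphologyEx(k,cv2.MORPH_OPEN,np.ones((5,5)))
for a,q in blobs(k,300):
    (x,y),ax,_=cv2.fitEllipse(q);p=plane(c,(x,y),.017)[0,:2];d=p-TC;print(int(a),round(x),round(y),np.round(ax,1),np.round(p,4),round(np.hypot(*d)*1000,1),round(np.degrees(np.arctan2(d[1],d[0]))))
E
```

```text
time_s: 89.05
ee_pos: [0.569, 0.0844, 0.2629]
orientation: [0.588, 0.809, 0.002, 0.002]
force: [1.0, -0.1, -2.0]
finger_gap: 0.0855
finger_force: 0.0
time_s: 89.68
ee_pos: [0.5676, 0.0862, 0.2573]
orientation: [0.587, 0.809, -0.001, -0.001]
force: [0.4, 0.6, 0.5]
finger_gap: -0.0002
finger_force: 0.0
tin [0.5439 0.154  0.1085] rms 0.0007
948 228 96 [33.5 36.1] [0.4778 0.1654] 67.4 170
876 278 125 [32.7 34.1] [0.5409 0.1536] 3.3 178
843 280 62 [31.3 34.9] [0.5227 0.2173] 67.3 109
822 230 160 [31.6 33.2] [0.4983 0.0975] 72.4 -129
813 331 155 [31.4 33. ] [0.612  0.1399] 69.1 -11
751 281 186 [30.6 31.3] [0.567  0.0858] 71.5 -71
523 333 98 [24.4 31.4] [0.5915 0.2006] 66.7 45
```

View pics/w11.png

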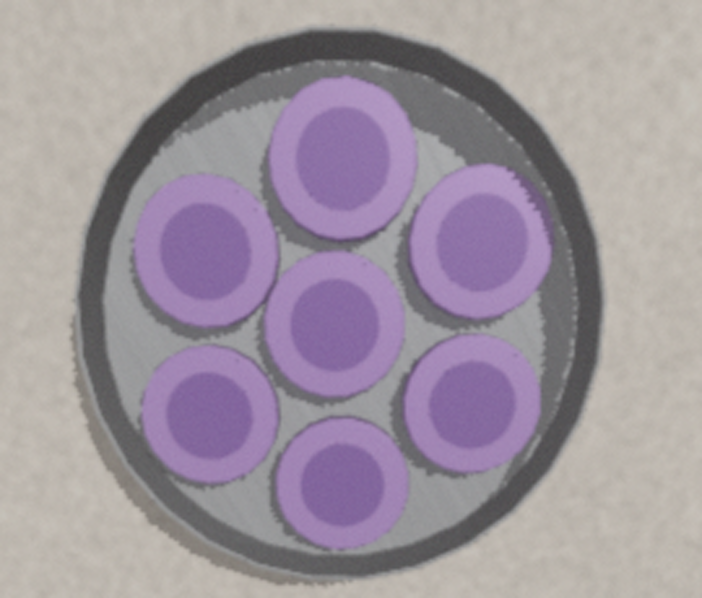

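```bash
python3 -m pendant '0 -40 0 0 0 0 10; 0 -80 0 0 0 0 20; 0 -120 0 0 0 0 30; 0 -150 0 0 0 0 40; 0 -150 0 0 0 0 50';python3 -m pendant '0 0 0 0 0 0 10; 0 0 0 0 0 0 20; 0 0 0 0 0 0 30; 0 0 0 0 0 0 40; 0 0 0 0 0 0 50'
python3 - <<'E'
from h import *
to(*mw((27,92)),.08,4)
E
```

```text
time_s: 90.35
ee_pos: [0.6145, -0.0591, 0.2567]
orientation: [0.877, 0.481, -0.001, -0.0]
force: [-0.0, 1.4, -1.1]
finger_gap: 0.0001
finger_force: 0.0
time_s: 90.98
ee_pos: [0.6142, -0.0568, 0.2573]
orientation: [0.998, 0.067, -0.001, -0.0]
force: [-0.1, -1.0, -0.1]
finger_gap: -0.0002
finger_force: 0.0
shift [-39.7   7.3 177.4] turn [-0.   0.1  3.7]
```

```bash
python3 -m pendant '0 -40 7 40 0 0 3.7; 0 -40 7 90 0 0 3.7; 0 -40 7 140 0 0 3.7; 0 -40 7 177 0 0 3.7; 0 -40 7 177 0 0 3.7';python3 -m pendant '0 0 0 0 0 0 0; 0 0 0 0 0 0 0; 0 0 0 0 0 0 0; 0 0 0 0 0 0 0; 0 0 0 0 0 0 0'
python3 - <<'E'
from h import *
to(*mw((27,92)),.031,4)
E
```

```text
time_s: 91.6
ee_pos: [0.5729, -0.069, 0.0766]
orientation: [0.999, 0.038, -0.005, -0.001]
force: [-0.5, -0.3, 0.5]
finger_gap: -0.0
finger_force: 0.0
time_s: 92.22
ee_pos: [0.5754, -0.0695, 0.0808]
orientation: [0.999, 0.038, -0.001, 0.0]
force: [0.1, 0.2, 0.1]
finger_gap: -0.0001
finger_force: 0.0
shift [ 0.2 -0.1 49.8] turn [0.  0.1 0.3]
```

```bash
python3 -m pendant '0 0 0 22 0 0 0; 0 0 0 32 0 0 0; 0 0 0 40 0 0 0; 0 0 0 46 0 0 0; 0 0 0 48 0 0 0';python3 -m pendant '0 0 0 1 0 0 0; 0 0 0 2 0 0 0; 0 0 0 2 0 0 0; 0 0 0 2 0 0 0; 0 0 0 2 0 0 0'
```

```text
time_s: 92.85
ee_pos: [0.5753, -0.0695, 0.0324]
orientation: [0.999, 0.038, -0.001, 0.0]
force: [-0.4, -0.1, 0.9]
finger_gap: 0.0003
finger_force: 0.4
time_s: 93.48
ee_pos: [0.5753, -0.0695, 0.032]
orientation: [0.999, 0.038, -0.001, 0.0]
force: [-4.7, -0.1, 6.9]
finger_gap: -0.0002
finger_force: 3.3
```

```bash
python3 -m pendant '0 0 0 -45 0 0 0; 0 0 50 -45 0 0 0; 0 0 92 -45 0 0 0; 0 0 92 -45 0 0 0; 0 0 92 -25 0 0 0';python3 -m pendant '0 0 0 8 0 0 0; 0 0 0 15 0 0 0; 0 0 0 21 0 0 0; 0 0 0 25 0 0 0; 0 0 0 25 0 0 0';python3 -m pendant '0 0 0 -45 0 0 0; 0 0 50 -45 0 0 0; 0 0 92 -45 0 0 0; 0 0 92 -45 0 0 0; 0 0 92 -25 0 0 0';python3 -m pendant '0 0 0 8 0 0 0; 0 0 0 15 0 0 0; 0 0 0 21 0 0 0; 0 0 0 25 0 0 0; 0 0 0 25 0 0 0';python3 -m pendant '0 0 0 -45 0 0 0; 0 -30 0 -50 0 0 0; 0 -54 0 -50 0 0 0; 0 -54 0 -50 0 0 0; 0 -54 0 -25 0 0 0'
python3 - <<'E'
from h import *
to(*mw((-27,-92)),.031,4)
E
```

```text
time_s: 94.1
ee_pos: [0.5835, -0.1613, 0.0568]
orientation: [0.999, 0.038, 0.001, 0.0]
force: [-0.2, 0.4, 0.1]
finger_gap: 0.0001
finger_force: 0.0
time_s: 94.72
ee_pos: [0.5824, -0.1607, 0.032]
orientation: [0.999, 0.038, -0.0, -0.0]
force: [-3.9, 2.8, 6.9]
finger_gap: 0.0001
finger_force: 3.5
time_s: 95.35
ee_pos: [0.5904, -0.2531, 0.0567]
orientation: [0.999, 0.038, 0.001, 0.001]
force: [0.8, 0.3, -0.6]
finger_gap: 0.0002
finger_force: 0.0
time_s: 95.98
ee_pos: [0.5894, -0.2525, 0.032]
orientation: [0.999, 0.038, -0.0, -0.0]
force: [-2.3, 2.2, 6.6]
finger_gap: 0.0001
finger_force: 3.2
time_s: 96.6
ee_pos: [0.5374, -0.2578, 0.0581]
orientation: [0.999, 0.038, 0.002, 0.002]
force: [0.4, -0.0, 0.4]
finger_gap: 0.0002
finger_force: 0.0
shift [-3.  -1.5 27.1] turn [ 0.2 -0.2  0.3]
```

```bash
python3 -m pendant '0 -2 -1 8 0 0 0; 0 -2 -1 15 0 0 0; 0 -2 -1 21 0 0 0; 0 -2 -1 25 0 0 0; 0 -2 -1 25 0 0 0';python3 -m pendant '0 0 0 -45 0 0 0; 0 0 -50 -45 0 0 0; 0 0 -92 -45 0 0 0; 0 0 -92 -45 0 0 0; 0 0 -92 -25 0 0 0';python3 -m pendant '0 0 0 8 0 0 0; 0 0 0 15 0 0 0; 0 0 0 21 0 0 0; 0 0 0 25 0 0 0; 0 0 0 25 0 0 0';python3 -m pendant '0 0 0 -45 0 0 0; 0 0 -50 -45 0 0 0; 0 0 -92 -45 0 0 0; 0 0 -92 -45 0 0 0; 0 0 -92 -25 0 0 0';python3 -m pendant '0 0 0 8 0 0 0; 0 0 0 15 0 0 0; 0 0 0 21 0 0 0; 0 0 0 24 0 0 0; 0 0 0 24 0 0 0'; python3 -m pendant '0 0 0 -50 0 0 0; 0 0 0 -110 0 0 0; 0 0 60 -170 0 0 0; 0 20 100 -220 0 0 0; 0 20 100 -220 0 0 0';python3 -m pendant '0 0 0 0 0 0 0; 0 0 0 0 0 0 0; 0 0 0 0 0 0 0; 0 0 0 0 0 0 0; 0 0 0 0 0 0 0'
python3 - <<'E'
from h import *
c=look();w=c["img"]
s=cam("side")["img"][140:300,190:370]
s=cv2.resize(s,(472,420),interpolation=cv2.INTER_CUBIC)
cv2.imwrite("pics/end.png",cv2.resize(np.hstack([w,s])[:,:,::-1],(800,326)));SOAPS.append((.4777,.1655));SOAPS.append((.5235,.219));still()
E
```

```text
time_s: 97.22
ee_pos: [0.5336, -0.2563, 0.032]
orientation: [0.999, 0.038, -0.0, 0.0]
force: [-1.5, 1.1, 5.1]
finger_gap: -0.0003
finger_force: 2.6
time_s: 97.85
ee_pos: [0.5276, -0.1653, 0.057]
orientation: [0.999, 0.038, 0.001, 0.001]
force: [0.5, 0.4, 0.1]
finger_gap: -0.0001
finger_force: 0.0
time_s: 98.48
ee_pos: [0.5262, -0.1649, 0.0319]
orientation: [0.999, 0.038, -0.001, 0.0]
force: [-3.7, 0.0, 6.4]
finger_gap: -0.0002
finger_force: 3.5
time_s: 99.1
ee_pos: [0.5206, -0.0733, 0.0567]
orientation: [0.999, 0.038, 0.001, 0.001]
force: [0.1, -0.2, 0.1]
finger_gap: 0.0001
finger_force: 0.0
time_s: 99.72
ee_pos: [0.5195, -0.0729, 0.032]
orientation: [0.999, 0.038, -0.001, 0.0]
force: [-1.2, 0.8, 2.6]
finger_gap: 0.0001
finger_force: 1.1
time_s: 100.35
ee_pos: [0.5482, -0.1731, 0.2553]
orientation: [0.999, 0.037, 0.002, 0.001]
force: [0.0, 0.3, -0.4]
finger_gap: 0.0005
finger_force: 0.0
time_s: 100.98
ee_pos: [0.547, -0.1704, 0.2512]
orientation: [0.999, 0.038, -0.001, -0.0]
force: [1.0, 0.3, 0.5]
finger_gap: 0.0
finger_force: 0.0
purp 6515 40.6 188.0 [ 94.1 103.6] z14 [0.5204 0.1236] z17 [0.5212 0.1213]
purp 1077 13.3 110.8 [31.4 45.9] z14 [0.6089 0.1412] z17 [0.6089 0.1388]
scene [1.0, 1.0, 0.86, 0.79, 1.0, 1.0, 1.0]
side [1.0, 1.0, 1.0, 1.0, 1.0, 0.99, 0.88]
```

View pics/end.png

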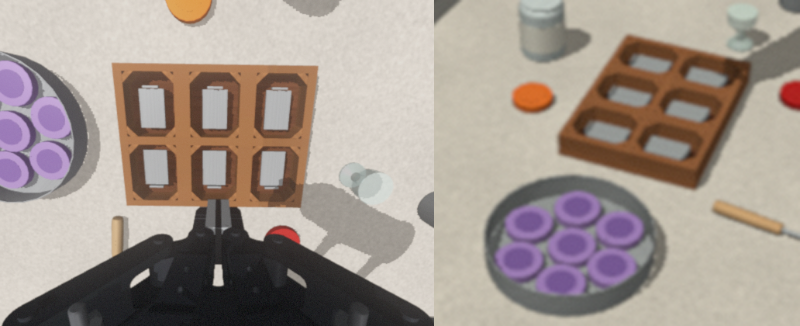

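The wrist view shows all six plates level in the empty mould, and the side view shows the tin with one soap in the middle and six flat around it. The arm is clear of everything, so I am handing in.

```bash
python3 -c "
from rig import r
print(r.hand_in())"
```

```text
the job is handed in; nothing more can be done
None
```

Job handed in at about 101 s of the 210 s limit, with no verdict returned. In the last pictures, all seven soaps lie flat in the tin (one in the middle, six around), all six mould plates are level, and the arm never went near the bowl, pump or egg cup.

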